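# Make up the seasoning caddy and the cool tin for a picnic

## Robot

A 7-joint arm with a two-finger parallel gripper is mounted at the origin on a cart in front of the work surface, level with it; the furniture and walls round the work are solid. World frame = base frame: x ahead of the robot, y to its left, z up, the work surface at z = 0. Lengths are in m, angles in rad, forces in N, time in s.
With the tool pointing down it reaches from about 0.425 to 0.875 m from the base axis. Payload 4.7 kg.
Tool frame: the origin (TCP) lies on the centre line of the jaws, within the pads' length; the fingertips stand ahead of it and the grasp point (between the pads) lies 8 mm behind it (ctrl.finger_overhang is the x of the fingertips in the tool frame, in m); x points along the fingers, z is the direction in which the jaws open and shut, and the axes are right-handed (so a half turn about x gives the same grasp; the last joint's range is limited). The gripper opens to 87 mm and grips with 3 to 60 N. Pads are 19 mm wide; open, the fingers measure 117 mm over their backs; the gripper's body (75 mm by 190 mm) begins 51 mm behind the grasp point.
Start: joints at [1.195, 0.321, -0.07, 1.45, 0.023, 1.371, -0.057], TCP at [0.247, -0.601, 0.234] pointing down, gripper open.
Joint ranges: [-2.86, 2.86], [-0.3, 2.09], [-1.38, 1.24], [0.06, 2.45], [-1.56, 4.7], [0.09, 2.05], [-2.69, 2.69]. Speed limits (rad/s): [2.57, 2.57, 3.14, 3.14, 3.14, 3.14, 3.14].

## Interface

Orientations are given as a rotation vector (axis times angle).
In Python, from bench import readout, viewer, job, nets, ctrl gives the robot as it stands.
- The arm moves only by the shell command python3 -m creep 'ROWS' [FORCE]. ROWS is JSON, a list of rows, each an object with "linear": the shift along the tool's x, y, z in m, a list of three; "twist": the turn, a rotation vector about the tool's x, y, z in degrees, a list of three; "fingers": the gripper's target within -1 to 1 (shut at 1, half-way at 0, fully open at -1). A call has 1 to 8 rows; each row is the pose to reach, as a shift and turn from the pose commanded when the call began, along the tool's axes at that moment; what a row does not reach only later rows make up. A row lasts 1/12 s, in which the tool goes at most 41.7 mm and 7.16 degrees, less where a joint would pass 70% of its speed; a pose out of reach is approached as far as the arm can. A call with a gripper value outside its range is refused whole. The fingers move at their own pace and stop on an object; FORCE is the grip in N (left out, the last holds). Time passes only in rows, so rows that repeat a pose let the fingers close. It gives the time, the measured TCP pose, the force and the opening at its end, in the units of the state.
- readout.get_state(): the state, without advancing time (a new reading comes with each control period).
- viewer.get_image(name): name is "scene" or "top"; returns (picture, depth): 384x512x3 uint8, red, green, blue; 384x512 float32, m along the optical axis (not along the pixel's ray), 0 where there is no reading.
- viewer.camera_params(name): a dict with "K" (3x3 intrinsics, pixels), "cam_to_world" (4x4, takes a point from camera to world coordinates). Camera axes: x right, y down, z forward; pixel columns grow to the right and rows downward; lengths in m; the calibration is good to about 2 mm. A picture is of the moment at which its call begins. camera_params takes no time and is no camera call.
- job.close_job(): hands the job in, once; it reports no verdict.
Trained networks look in the newest picture that a camera, given by its name, has taken for a name from the list of things; names that differ only in an ending like _2 or _b are one class to them, and where a whole thing is asked for, a point or a joint stands for the part that bears it (a point fixed in the world has none). Each returns a list of dicts, best first, with "conf" (0 to 1); they miss things now and then, are a little off and sometimes report something else, mostly with a low value. They report only what shows in the picture. A call takes as long as a camera call. They do not tell look-alikes from the thing itself.
- nets.boxes_of(camera, label): "centre" ([x, y, z] in m, in world coordinates, good to about 4 mm: the middle of the surface that is visible of it).
- nets.place_of(camera, label): "centre" ([x, y, z] in m, in world coordinates, good to about 4 mm: a listed point, or the origin of a listed thing).
The state is a dict: "time": time; "joint_positions": joint angles; "qd": joint speeds; "joint_torque": joint torques, N m; "position": TCP position; "tool_rot": TCP orientation; "ft_force": force on the tool from outside, world axes, zero at the start; "torque": the same for the moment, N m; "grip_width": opening from 0.0 (shut) to 1.0 (fully open).
Only numpy, scipy, OpenCV 4.12 (cv2) and the standard library are available. Lean on these libraries where they do the work, as an engineer would, in place of code of your own. Each camera call takes 0.05 s, during which the arm holds its last target.

## Task

Make up two picnic kits from the things on the worktop. Seasoning caddy: stand the wooden pepper mill in its large hole and the salt shaker in its small hole, both upright and all the way down; cool tin: lay the lemon in its larger compartment and the mandarin in its smaller one, lowering each only until you feel it come to rest on the freezer block, since you cannot tell how thick that is. Drop nothing, do not press the fruit down hard, leave the spice jar and the garlic where they stand, and let go of everything.

Things in the scene. Friction and masses are not known exactly. Their poses are not given: they have to be found in the camera images.
- caddy: Low wooden caddy, 227 x 104 mm (x by y), fixed. Origin: centre of its underside, z up, x along its length. A bored board (top at z = 42 mm) has a large round hole, 72 mm diameter, at x = -56 mm and a small one, 58 mm, at x = +56 mm (y = 0); below both the base board's top is at z = 8 mm. End cheeks with hand grips at x = +-112 mm rise to 71 mm.
- cooltin: Open metal tin, 220 x 146 mm (x by y), 83 mm high, 3 mm walls, fixed. Origin: centre of its underside, z up, x along its length. A divider 65 mm high leaves a larger compartment (x -107 to 15 mm) and a smaller one (x 18 to 107 mm), both y -70 to 70 mm. A rigid freezer block with a flat top covers each floor; each top lies at an unknown height, z = 12 to 44 mm, and does not give.
- pepper_mill: Turned brown wooden pepper mill, 58 mm diameter at the foot, 170 mm tall, 0.14 to 0.23 kg, standing upright, round about its z axis. Origin: centre of its foot. The head, 49 mm wide between 123 and 159 mm above the foot, is a good place to hold it; the head does not turn. Its place is the caddy's large hole.
- salt_shaker: Salt shaker of clear glass with a domed light-grey cap, 44 mm diameter, 90 mm tall, 0.08 to 0.13 kg, standing upright, round about its z axis. Origin: centre of its foot; the straight body is 44 mm wide up to about 70 mm, the cap above it 34 mm wide. Its place is the caddy's small hole.
- lemon: Yellow lemon lying on its side, 75 mm long along its x axis, 54 mm wide (y), 53 mm high, 0.07 to 0.12 kg. Origin: at the start the centre of its underside, z up. Its place is the tin's larger compartment.
- mandarin: Orange mandarin, 46 mm diameter, 39 mm high, 0.03 to 0.05 kg. Origin: at the start the centre of its underside, z up. Its place is the tin's smaller compartment.
- spice_jar: Slim spice jar with a red screw cap, 45 mm diameter, 106 mm tall, standing loose among the stock; belongs to neither kit. Origin: centre of its foot. Two similar jars stand further off by the wall.
- garlic: Whole pale garlic bulb, 58 mm diameter, 57 mm high, standing loose behind the stock; belongs to neither kit. Origin: centre of its underside.
Not all that is in view belongs to the job. What is shaped like the salt_shaker but green or orange is not meant.

How it is judged:
At the end, for the whole second after the job is handed in: Mill in the large hole, salt in the small one: upright (0.1 rad), foot on the base board (5 mm), within 11 mm of the centre; lemon in the larger, mandarin in the smaller compartment, origins under 85 mm up; all at rest; spice jar standing, it and the garlic within 30 mm of their places (x of pepper_mill in the frame of caddy between -0.067 and -0.045 m and y of pepper_mill in the frame of caddy between -0.011 and 0.011 m and z of pepper_mill in the frame of caddy between 0.003 and 0.013 m and angle between each of pepper_mill, salt_shaker's own z axis and vertical below 0.1 rad and x of salt_shaker in the frame of caddy between 0.045 and 0.067 m and y of salt_shaker in the frame of caddy between -0.011 and 0.011 m and z of salt_shaker in the frame of caddy between 0.003 and 0.013 m and x of lemon in the frame of cooltin between -0.107 and 0.0155 m and y of lemon in the frame of cooltin between -0.07 and 0.07 m and z of lemon in the frame of cooltin between 0.005 and 0.085 m and x of mandarin in the frame of cooltin between 0.0175 and 0.107 m and y of mandarin in the frame of cooltin between -0.07 and 0.07 m and z of mandarin in the frame of cooltin between 0.005 and 0.085 m and linear speed of each of pepper_mill, salt_shaker, lemon, mandarin below 0.03 m/s and distance of each of spice_jar, garlic from where it was at the start of the episode below 0.03 m and angle between spice_jar's own z axis and vertical below 0.3 rad); the robot touches nothing.
It fails at once if the mill or the salt shaker is dropped into the caddy (faster than 0.6 m/s there, about a 20 mm fall) ((x of pepper_mill in the frame of caddy between -0.115 and 0.115 m and y of pepper_mill in the frame of caddy between -0.05 and 0.05 m and z of pepper_mill in the frame of caddy between -0.02 and 0.055 m and linear speed of pepper_mill above 0.6 m/s) or (x of salt_shaker in the frame of caddy between -0.115 and 0.115 m and y of salt_shaker in the frame of caddy between -0.05 and 0.05 m and z of salt_shaker in the frame of caddy between -0.02 and 0.055 m and linear speed of salt_shaker above 0.6 m/s)).
It fails at once if a fruit is dropped into the tin (faster than 0.6 m/s there, about a 20 mm fall) ((x of lemon in the frame of cooltin between -0.11 and 0.11 m and y of lemon in the frame of cooltin between -0.073 and 0.073 m and z of lemon in the frame of cooltin between -0.02 and 0.075 m and linear speed of lemon above 0.6 m/s) or (x of mandarin in the frame of cooltin between -0.11 and 0.11 m and y of mandarin in the frame of cooltin between -0.073 and 0.073 m and z of mandarin in the frame of cooltin between -0.02 and 0.075 m and linear speed of mandarin above 0.6 m/s)).
It fails at once if a fruit is pressed hard against the tin or a freezer block (over 50 N) (contact force between any of lemon, mandarin and cooltin above 50 N).
It fails at once if the garlic or the spice jar is pushed away (over 30 mm) (distance of any of spice_jar, garlic from where it was at the start of the episode above 0.03 m).
It also fails if it takes over 122 s, if anything falls off the work surface, if the arm or the gripper's body presses on something with over 40 N, if the wrist force passes 120 N, or if a joint passes its speed limit or range.

## Working session

There is one attempt and no reset: what is moved stays moved. The work goes in short steps, Python scripts to look and compute and a shell command to move; the robot and the scene stay as the last step left them, time stands still between calls to the robot, and variables do not carry over. Pictures are saved under pics/ and viewed, and the job is handed in when it is done.

```bash
ls; mkdir -p pics; cat > h.py <<'E'
import numpy as np, cv2
from bench import readout, viewer, job, nets, ctrl
from scipy.spatial.transform import Rotation as R
def snap(n,f):
    p,d=viewer.get_image(n); cv2.imwrite('pics/'+f,p[:,:,::-1]); np.save('pics/'+f+'.npy',d); return p,d
def cloud(n,d):
    c=viewer.camera_params(n);K=c['K'];T=np.array(c['cam_to_world']);K=np.array(K)
    v,u=np.mgrid[:d.shape[0],:d.shape[1]]
    P=np.stack([(u-K[0,2])/K[0,0]*d,(v-K[1,2])/K[1,1]*d,d,np.ones_like(d)],-1)
    return (P@T.T)[...,:3]
E
python3 - <<'E'
from h import *
np.set_printoptions(precision=4,suppress=True)
s=readout.get_state(); print(s); print(ctrl.finger_overhang); print(R.from_rotvec(s['tool_rot']).as_matrix())
for n in('scene','top'):
    snap(n,n+'0.png'); print(n,viewer.camera_params(n))
    for l in['caddy','cooltin','pepper_mill','salt_shaker','lemon','mandarin','spice_jar','garlic']:
        print(l,[(np.round(a['centre'],3),round(a['conf'],2)) for a in nets.place_of(n,l)][:4])
print(readout.get_state()['time'])
E
```

```text
pics
{'time': 0.0, 'joint_positions': array([ 1.1951,  0.3218, -0.0701,  1.4517,  0.0226,  1.3708, -0.0569]), 'qd': array([ 0.0004, -0.0007, -0.0008,  0.0003,  0.0002,  0.001 , -0.001 ]), 'joint_torque': array([ -0.0007, -49.1291,  -0.404 , -31.2527,  -0.064 ,   0.0439,
         0.0002]), 'position': array([ 0.2468, -0.6008,  0.2325]), 'tool_rot': array([ 0.9184,  1.3705, -0.9168]), 'ft_force': array([ 0.1462, -0.4822,  0.406 ]), 'torque': array([-0.0311, -0.0017, -0.0614]), 'grip_width': 1.0028494980659357}
0.011
[[-0.0008  0.925   0.3801]
 [ 0.0017  0.3801 -0.925 ]
 [-1.     -0.0001 -0.0019]]
scene {'K': array([[423.7097,   0.    , 248.4509],
       [  0.    , 423.7097, 190.5073],
       [  0.    ,   0.    ,   1.    ]]), 'cam_to_world': array([[-0.8221, -0.4326,  0.3702,  0.17  ],
       [-0.5693,  0.6143, -0.5464,  0.6145],
       [ 0.009 , -0.6599, -0.7513,  0.9006],
       [ 0.    ,  0.    ,  0.    ,  1.    ]])}
caddy [(array([0.479, 0.311, 0.   ]), 0.94)]
cooltin [(array([ 0.488, -0.331, -0.002]), 0.67)]
pepper_mill [(array([ 0.446,  0.1  , -0.001]), 0.85)]
salt_shaker [(array(
[... 705 characters left out ...]

       [ 0.    ,  0.    ,  0.    ,  1.    ]])}
caddy [(array([ 0.479,  0.312, -0.003]), 0.76)]
cooltin [(array([ 0.487, -0.331, -0.   ]), 0.57)]
pepper_mill [(array([ 0.447,  0.101, -0.001]), 0.64), (array([ 0.577, -0.015, -0.001]), 0.48), (array([0.48 , 0.307, 0.   ]), 0.25)]
salt_shaker [(array([ 0.369, -0.072, -0.003]), 0.67), (array([ 0.544, -0.117,  0.002]), 0.63), (array([ 0.459, -0.084,  0.002]), 0.53), (array([ 0.465,  0.01 , -0.   ]), 0.45)]
lemon [(array([ 0.682, -0.088,  0.001]), 0.84), (array([ 0.811,  0.004, -0.   ]), 0.45)]
mandarin [(array([ 0.696,  0.117, -0.001]), 0.52)]
spice_jar [(array([ 0.575, -0.018,  0.   ]), 0.77)]
garlic [(array([ 0.812,  0.002, -0.001]), 0.63)]
0.9
```

View pics/scene0.png

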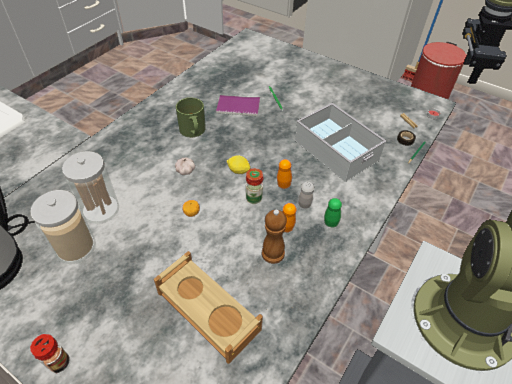

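View pics/top0.png

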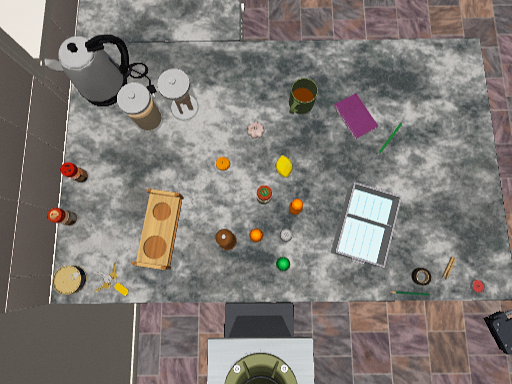

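The scene shows the salt shaker, grey-capped, at about (306,193). The green and orange look-alikes are at (333,212), (289,217) and (285,172). The mill is at (274,235) and the spice jar, with its red cap, at (255,185). The lemon is at (238,163), the mandarin at (191,208) and the garlic at (185,166). The caddy's large hole (top view 154,247) and the tin's larger compartment are both on the robot side. Next I'll measure the geometry from depth.

```bash
cat > m.py <<'E'
from h import *
np.set_printoptions(precision=4,suppress=True)
C={}
for n in('scene','top'):
    d=np.load(f'pics/{n}0.png.npy'); p=cloud(n,d); p[d==0]=np.nan; C[n]=p
    img=cv2.imread(f'pics/{n}0.png')
    def sel(x0,y0,r,z0,z1): return (np.hypot(p[...,0]-x0,p[...,1]-y0)<r)&(p[...,2]>z0)&(p[...,2]<z1)
    print('==',n)
    tab=sel(.6,-.25,.05,-.03,.03); print('table z',np.median(p[tab][:,2]))
    # caddy board
    m=sel(.479,.311,.16,.035,.049); q=p[m]; rc=cv2.minAreaRect(q[:,:2].astype(np.float32)); print('board',rc,np.median(q[:,2]),len(q))
    m=sel(.479,.311,.16,.06,.085); q=p[m]; print('cheeks',cv2.minAreaRect(q[:,:2].astype(np.float32)),np.percentile(q[:,2],95),len(q))
    # holes: pixel fit by intersect rim ellipse w/ plane z=.042
    m=sel(.488,-.331,.18,.072,.1); q=p[m]; print('tin rim',cv2.minAreaRect(q[:,:2].astype(np.float32)),np.percentile(q[:,2],[50,95]),len(q))
    m=sel(.488,-.331,.09,.055,.07); q=p[m]; print('divider?',cv2.minAreaRect(q[:,:2].astype(np.float32)),np.percentile(q[:,2],[50,95]),len(q))
    for l,(x,y,r,z0,z1) in dict(mill=(.446,.1,.06,.125,.19),millall=(.446,.1,.06,.01,.19),salt=(.461,-.084,.04,.02,.12),salt_cap=(.461,-.084,.04,.072,.12),lemon=(.682,-.085,.07,.01,.1),mand=(.695,.116,.06,.008,.1),spice=(.578,-.016,.05,.02,.13),garlic=(.81,.004,.06,.01,.1),or1=(.464,.012,.035,.01,.12),or2=(.544,-.118,.035,.01,.12),green=(.368,-.073,.035,.01,.12)).items():
        q=p[sel(x,y,r,z0,z1)]
        if len(q)<4: print(l,len(q)); continue
        rc=cv2.minAreaRect(q[:,:2].astype(np.float32)); k=q[:,2]>np.percentile(q[:,2],99)-.004
        print(l,len(q),'zmax %.4f'%np.percentile(q[:,2],99),'rect',np.round(rc[0],4),np.round(rc[1],4),round(rc[2]),'topc',q[k].mean(0)[:2])
    for nm,x,y in(('lo',.43,-.33),('hi',.55,-.33)):
        q=p[sel(x,y,.03,.005,.06)]; print('block',nm,len(q),np.median(q[:,2]) if len(q) else None)
E
python3 m.py
```

```text
== scene
table z 0.002062511534751066
board ((0.48028361797332764, 0.3124750554561615), (0.10177413374185562, 0.23392724990844727), 81.2142333984375) 0.043291480058000875 2977
cheeks ((0.48085758090019226, 0.3116806149482727), (0.10319595783948898, 0.23626816272735596), 81.25273132324219) 0.0732701595563886 551
tin rim ((0.4863559305667877, -0.3285480737686157), (0.15274357795715332, 0.2247636616230011), 71.86697387695312) [0.0815 0.0864] 752
divider? ((0.4888421595096588, -0.33124303817749023), (0.15253335237503052, 0.11764547973871231), 71.16439056396484) [0.0624 0.0692] 325
mill 382 zmax 0.1711 rect [0.444  0.1015] [0.0485 0.0417] 24 topc [0.4453 0.0987]
millall 1012 zmax 0.1702 rect [0.4412 0.1026] [0.0549 0.0494] 31 topc [0.4451 0.099 ]
salt 330 zmax 0.0923 rect [ 0.4534 -0.0769] [0.0407 0.0284] 34 topc [ 0.4562 -0.08  ]
salt_cap 124 zmax 0.0925 rect [ 0.4553 -0.0773] [0.0306 0.0265] 40 topc [ 0.4561 -0.0797]
lemon 331 zmax 0.0551 rect [ 0.6782 -0.0828] [0.0641 0.0518] 41 topc [ 0.6783 -0.0844]
mand 238 zmax 0.0421 rect [0.6913 0.1165] [0.0427 0.0425] 5 topc [0.6917 0.1163]
spic
[... 1364 characters left out ...]
] [0.0303 0.033 ] 88 topc [ 0.4547 -0.0797]
lemon 269 zmax 0.0549 rect [ 0.6791 -0.0827] [0.0586 0.0553] 49 topc [ 0.68   -0.0844]
mand 157 zmax 0.0416 rect [0.692  0.1151] [0.0415 0.044 ] 41 topc [0.6915 0.115 ]
spice 235 zmax 0.1107 rect [ 0.5789 -0.0171] [0.0424 0.0431] 0 topc [ 0.5816 -0.0164]
garlic 213 zmax 0.0532 rect [0.8054 0.0066] [0.0496 0.0536] 89 topc [0.8034 0.0076]
or1 153 zmax 0.0926 rect [0.458  0.0105] [0.0404 0.0399] 89 topc [0.458  0.0106]
or2 178 zmax 0.0905 rect [ 0.5441 -0.1158] [0.0397 0.0402] 0 topc [ 0.5475 -0.116 ]
green 163 zmax 0.0918 rect [ 0.3706 -0.0712] [0.0409 0.0409] 45 topc [ 0.3712 -0.0697]
block lo 291 0.015434262585680258
block hi 274 0.0244381819014714
```

```bash
python3 -c "
import cv2
a=cv2.imread('pics/top0.png')
x=cv2.resize(a[175:280,125:205],None,fx=4.8,fy=4.8,interpolation=2);y=cv2.resize(a[175:280,325:407],None,fx=4.8,fy=4.8,interpolation=2)
cv2.imwrite('pics/z1.png',cv2.hconcat([x,y]))"
```

```text
(no output)
```

View pics/z1.png

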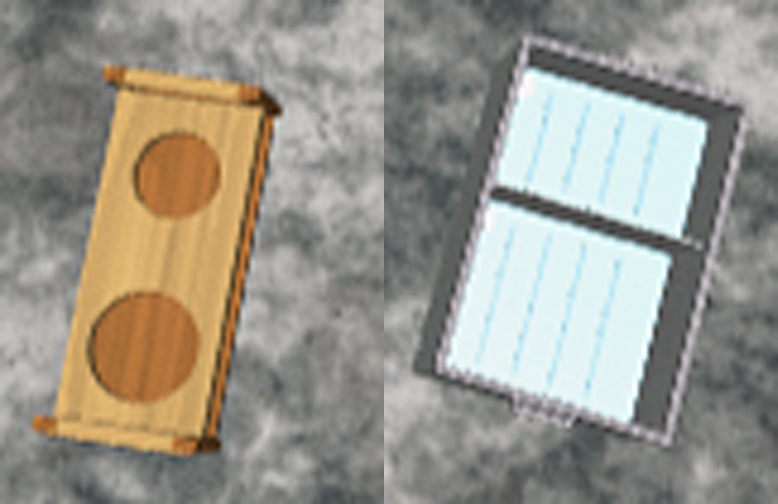

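```bash
cat > m2.py <<'E'
from h import *
np.set_printoptions(precision=4,suppress=True)
for n in('scene','top'):
    d=np.load(f'pics/{n}0.png.npy'); p=cloud(n,d); p[d==0]=np.nan
    img=cv2.imread(f'pics/{n}0.png'); hsv=cv2.cvtColor(img,cv2.COLOR_BGR2HSV)
    c=viewer.camera_params(n);K=np.array(c['K']);T=np.array(c['cam_to_world'])
    def ray(uv,z):
        uv=np.atleast_2d(uv); r=np.c_[(uv-[K[0,2],K[1,2]])/[K[0,0],K[1,1]],np.ones(len(uv))]@T[:3,:3].T
        return T[:3,3]+r*((z-T[2,3])/r[:,2])[:,None]
    # lemon mask by colour, silhouette on plane z=.027
    near=np.hypot(p[...,0]-.68,p[...,1]+.084)<.07
    m=near&(hsv[...,0]>22)&(hsv[...,0]<35)&(hsv[...,1]>130)
    v,u=np.nonzero(m); q=ray(np.c_[u,v],.027)[:,:2]
    w,V=np.linalg.eigh(np.cov(q.T)); ax=V[:,1]; print(n,'lemon',len(q),q.mean(0),'axis deg',np.degrees(np.arctan2(ax[1],ax[0])),'len',4*np.sqrt(w))
    near=np.hypot(p[...,0]-.692,p[...,1]-.116)<.05
    m=near&(hsv[...,0]>5)&(hsv[...,0]<22)&(hsv[...,1]>150)
    v,u=np.nonzero(m); q=ray(np.c_[u,v],.02)[:,:2]; print('mand',len(q),q.mean(0),np.ptp(q,0))
    # holes: depth-lower pixels inside caddy
    ax=np.array([np.cos(np.radians(-8.75)),np.sin(np.radians(-8.75))]);ce=np.array([.4805,.312])
    for s,h in((-.056,'large'),(.056,'small')):
        hc=ce+ax*s
        # pixels whose ray at z=.042 is within 50mm & measured z<.036
        U,V_=np.meshgrid(np.arange(512),np.arange(384)); q=ray(np.c_[U.ravel(),V_.ravel()],.042)[:,:2]
        mm=(np.hypot(*(q-hc).T)<.045)&(p[...,2].ravel()<.037)
        rc=cv2.minEnclosingCircle(q[mm].astype(np.float32)); print(h,'guess',hc,'centroid',q[mm].mean(0),'circ',rc,'r from area',np.sqrt(mm.sum()/np.pi))
E
python3 m2.py
cat > go.py <<'E'
# usage: go.py x y z yaw(deg of tool z, mod 180)
import sys; from h import *
np.set_printoptions(precision=2,suppress=True)
s=readout.get_state(); M=R.from_rotvec(s['tool_rot']).as_matrix()
x,y,z,yaw=map(float,sys.argv[1:5])
best=None
for k in(0,180):
    a=np.radians(yaw+k); tz=np.array([np.cos(a),np.sin(a),0]); tx=np.array([0,0,-1.]); T=np.c_[tx,np.cross(tz,tx),tz]
    tw=np.degrees(R.from_matrix(M.T@T).as_rotvec())
    if len(sys.argv)>5: print('alt',tw)
    if best is None or np.linalg.norm(tw)<np.linalg.norm(best): best=tw
print('t %.2f'%s['time'],'pos mm',np.array(s['position'])*1000,'yaw %.1f'%np.degrees(np.arctan2(M[1,2],M[0,2])),'F',s['ft_force'],'w %.1f mm'%(87*s['grip_width']),'q7 %.2f'%s['joint_positions'][6])
print('linear mm',M.T@(np.array([x,y,z])-s['position'])*1000,'twist',best,'axes y:',M[:2,1],'z:',M[:2,2])
E
python3 go.py .5 -.3 .25 -31
```

```text
scene lemon 308 [ 0.6823 -0.087 ] axis deg 150.55618419428927 len [0.0612 0.0764]
mand 208 [0.6957 0.1126] [0.0483 0.0508]
large guess [0.4252 0.3205] centroid [0.4248 0.3208] circ ((0.4255742132663727, 0.31974223256111145), 0.03559007868170738) r from area 16.047202183642064
small guess [0.5358 0.3035] centroid [0.5353 0.3038] circ ((0.5354299545288086, 0.303135484457016), 0.02841266430914402) r from area 11.807613228273542
top lemon 261 [ 0.6822 -0.0834] axis deg -175.2765446692776 len [0.0517 0.0706]
mand 144 [0.6961 0.116 ] [0.0409 0.0427]
large guess [0.4252 0.3205] centroid [0.4256 0.3204] circ ((0.4271473288536072, 0.31808799505233765), 0.039083775132894516) r from area 11.589942707777277
small guess [0.5358 0.3035] centroid [0.5356 0.3036] circ ((0.5353972911834717, 0.3035188913345337), 0.04231917858123779) r from area 9.149617481968136
t 0.90 pos mm [ 247.   -601.27  233.61] yaw -67.7 F [0.66 0.11 0.4 ] w 86.6 mm q7 -0.06
linear mm [ -16.44  348.52 -182.5 ] twist [-36.66   0.01   0.01] axes y: [0.92 0.38] z: [ 0.38 -0.92]
```

```bash
python3 -c "
import cv2
a=cv2.imread('pics/top0.png');b=cv2.imread('pics/scene0.png')
x=cv2.resize(a[145:190,262:307],None,fx=8,fy=8,interpolation=2);y=cv2.resize(b[140:185,216:261],None,fx=8,fy=8,interpolation=2)
cv2.imwrite('pics/z2.png',cv2.hconcat([x,y]))"
cat > lem.py <<'E'
import sys;from h import *
from scipy.optimize import minimize
# silhouette fit: ellipsoid 75x54x53 with tips, against masks in both views
obs=[]
for n in('scene','top'):
    img=cv2.imread(f'pics/{n}0.png'); hsv=cv2.cvtColor(img,cv2.COLOR_BGR2HSV); d=np.load(f'pics/{n}0.png.npy'); p=cloud(n,d)
    m=(np.hypot(p[...,0]-.68,p[...,1]+.084)<.07)&(hsv[...,0]>20)&(hsv[...,0]<36)&(hsv[...,1]>110)
    c=viewer.camera_params(n);obs.append((m,np.array(c['K']),np.linalg.inv(np.array(c['cam_to_world']))))
U=np.random.default_rng(0).normal(size=(1500,3));U/=np.linalg.norm(U,axis=1)[:,None]
def cost(v):
    x,y,a=v; q=U*[.0375,.027,.0265]; c,s=np.cos(a),np.sin(a)
    P=np.c_[x+c*q[:,0]-s*q[:,1],y+s*q[:,0]+c*q[:,1],.0265+q[:,2],np.ones(len(q))]
    e=0
    for m,K,Ti in obs:
        r=(P@Ti.T)[:,:3]@K.T; uv=r[:,:2]/r[:,2:]
        h=cv2.convexHull((uv*16).round().astype(np.int32)); k=np.zeros(m.shape,np.uint8); cv2.fillConvexPoly(k,h,1,shift=4)
        e+=(k.astype(bool)^m).sum()
    return e
for a in range(0,180,15):
    r=minimize(cost,[.682,-.085,np.radians(a)],method='Nelder-Mead',options=dict(initial_simplex=[[.682,-.085,np.radians(a)],[.688,-.085,np.radians(a)],[.682,-.079,np.radians(a)],[.682,-.085,np.radians(a+12)]]))
    print(a,r.fun,np.round(r.x[:2],4),round(np.degrees(r.x[2]),1))
E
python3 lem.py
```

```text
0 139.0 [ 0.6835 -0.0847] -10.1
15 143.0 [ 0.6848 -0.0844] 9.0
30 155.0 [ 0.6837 -0.083 ] 23.8
45 150.0 [ 0.6832 -0.0839] 16.6
60 133.0 [ 0.6826 -0.0857] -6.3
75 156.0 [ 0.6826 -0.0833] 32.1
90 135.0 [ 0.685  -0.0872] 169.0
105 139.0 [ 0.6833 -0.0865] 165.0
120 137.0 [ 0.6842 -0.0863] 173.6
135 130.0 [ 0.6819 -0.085 ] 169.7
150 138.0 [ 0.6828 -0.0853] 164.4
165 129.0 [ 0.6823 -0.0851] 168.3
```

View pics/z2.png

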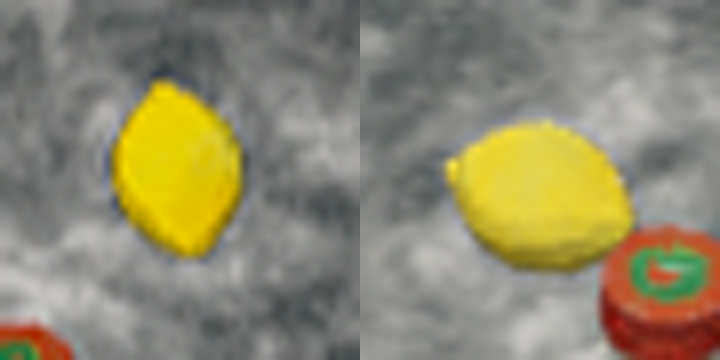

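```bash
python3 -m creep '[{"linear":[0,0.042,-0.022],"twist":[-5,0,0],"fingers":-1},{"linear":[0,0.084,-0.044],"twist":[-10,0,0],"fingers":-1},{"linear":[0,0.126,-0.066],"twist":[-15,0,0],"fingers":-1},{"linear":[-0.01,0.17,-0.09],"twist":[-20,0,0],"fingers":-1},{"linear":[-0.01,0.21,-0.11],"twist":[-25,0,0],"fingers":-1},{"linear":[-0.016,0.25,-0.13],"twist":[-30,0,0],"fingers":-1},{"linear":[-0.016,0.30,-0.155],"twist":[-36,0,0],"fingers":-1},{"linear":[-0.016,0.348,-0.182],"twist":[-36,0,0],"fingers":-1}]' 15; python3 go.py .446 .100 .24 30
```

```text
time: 1.57
position: [0.4626, -0.3456, 0.2493]
tool_rot: [0.429, 1.526, -0.43]
ft_force: [0.5, -0.2, -0.3]
grip_width: 1.001
t 1.57 pos mm [ 462.6  -345.6   249.32] yaw -31.4 F [ 0.54 -0.23 -0.26] w 87.1 mm q7 -0.00
linear mm [   8.76  371.58 -246.53] twist [-61.43   0.06   0.07] axes y: [0.52 0.85] z: [ 0.85 -0.52]
```

Lemon tips in the top crop are at (160,82) and (195,252), which puts the long axis at roughly +12°. I'll compute that exactly later and go on to the mill now.

```bash
python3 -m creep '[{"linear":[0.001,0.042,-0.010],"twist":[-5,0,0]},{"linear":[0.002,0.084,-0.03],"twist":[-10,0,0]},{"linear":[0.003,0.126,-0.06],"twist":[-15,0,0]},{"linear":[0.004,0.166,-0.09],"twist":[-20,0,0]},{"linear":[0.005,0.20,-0.116],"twist":[-25,0,0]},{"linear":[0.006,0.235,-0.14],"twist":[-30,0,0]},{"linear":[0.007,0.27,-0.165],"twist":[-35,0,0]},{"linear":[0.007,0.305,-0.19],"twist":[-40,0,0]}]'; python3 go.py .446 .1005 .22 10
python3 - <<'E'
from h import *
for n,tips in(('top',[(282,155.25),(286.4,176.5)]),('scene',[(227.2,161.2),(250.4,167.5)])):
    c=viewer.camera_params(n);K=np.array(c['K']);T=np.array(c['cam_to_world'])
    r=np.c_[(np.array(tips)-[K[0,2],K[1,2]])/[K[0,0],K[1,1]],np.ones(2)]@T[:3,:3].T
    q=T[:3,3]+r*((.0265-T[2,3])/r[:,2])[:,None]; e=q[0]-q[1]; print(n,q.mean(0),np.linalg.norm(e),np.degrees(np.arctan2(e[1],e[0])))
E
```

```text
t 1.57 pos mm [ 462.6  -345.6   249.32] yaw -31.4 F [ 0.54 -0.23 -0.26] w 87.1 mm q7 -0.00
linear mm [  28.76  372.02 -246.82] twist [-41.43   0.07   0.06] axes y: [0.52 0.85] z: [ 0.85 -0.52]
top [ 0.68256296 -0.08506184  0.0265    ] 0.07241711648603498 9.829546772809298
scene [ 0.68134145 -0.08818011  0.0265    ] 0.07222734389600524 14.342442791836037invalid input
```

Lemon axis is about +11°, centre (0.682,-0.086). Every row needs "fingers", so I'm repeating the move with it.

```bash
python3 -m creep '[{"linear":[0.001,0.042,-0.010],"twist":[-5,0,0],"fingers":-1},{"linear":[0.002,0.084,-0.03],"twist":[-10,0,0],"fingers":-1},{"linear":[0.003,0.126,-0.06],"twist":[-15,0,0],"fingers":-1},{"linear":[0.004,0.166,-0.09],"twist":[-20,0,0],"fingers":-1},{"linear":[0.005,0.20,-0.116],"twist":[-25,0,0],"fingers":-1},{"linear":[0.006,0.235,-0.14],"twist":[-30,0,0],"fingers":-1},{"linear":[0.007,0.27,-0.165],"twist":[-35,0,0],"fingers":-1},{"linear":[0.007,0.305,-0.19],"twist":[-40,0,0],"fingers":-1}]'; python3 go.py .446 .1005 .22 10
```

```text
time: 2.23
position: [0.4612, -0.0149, 0.2419]
tool_rot: [-0.118, 1.567, 0.117]
ft_force: [1.9, 0.4, 0.2]
grip_width: 1.003
t 2.23 pos mm [461.19 -14.94 241.92] yaw 8.6 F [1.85 0.38 0.22] w 87.2 mm q7 0.17
linear mm [ 21.79 116.44   2.16] twist [-1.43  0.03  0.06] axes y: [-0.15  0.99] z: [0.99 0.15]
```

```bash
python3 -m creep '[{"linear":[0.004,0.03,0.0],"twist":[0,0,0],"fingers":-1},{"linear":[0.008,0.06,0.001],"twist":[0,0,0],"fingers":-1},{"linear":[0.015,0.09,0.002],"twist":[0,0,0],"fingers":-1},{"linear":[0.02,0.11,0.002],"twist":[0,0,0],"fingers":-1},{"linear":[0.02,0.11,0.002],"twist":[0,0,0],"fingers":-1},{"linear":[0.02,0.11,0.002],"twist":[0,0,0],"fingers":-1}]'; python3 go.py .446 .1 .134 10
```

```text
time: 2.73
position: [0.4475, 0.0932, 0.2218]
tool_rot: [-0.117, 1.568, 0.116]
ft_force: [1.1, 0.3, 0.1]
grip_width: 0.998
t 2.73 pos mm [447.45  93.17 221.76] yaw 8.5 F [1.07 0.29 0.15] w 86.8 mm q7 -0.05
linear mm [87.76  7.04 -0.42] twist [-1.5  -0.    0.05] axes y: [-0.15  0.99] z: [0.99 0.15]
```

```bash
python3 -m creep '[{"linear":[0.0,0.0065,0],"twist":[0,0,0],"fingers":-1},{"linear":[0.015,0.0065,0],"twist":[0,0,0],"fingers":-1},{"linear":[0.035,0.0065,0],"twist":[0,0,0],"fingers":-1},{"linear":[0.055,0.0065,0],"twist":[0,0,0],"fingers":-1},{"linear":[0.075,0.0065,0],"twist":[0,0,0],"fingers":-1},{"linear":[0.088,0.0065,0],"twist":[0,0,0],"fingers":-1},{"linear":[0.088,0.0065,0],"twist":[0,0,0],"fingers":-1},{"linear":[0.088,0.0065,0],"twist":[0,0,0],"fingers":-1}]'; python3 go.py .446 .1 .134 10
```

```text
time: 3.4
position: [0.4468, 0.0979, 0.1337]
tool_rot: [-0.113, 1.569, 0.113]
ft_force: [0.0, 1.1, 0.7]
grip_width: 0.999
t 3.40 pos mm [446.83  97.92 133.66] yaw 8.2 F [0.04 1.13 0.73] w 86.9 mm q7 -0.14
linear mm [-0.34  2.18 -0.53] twist [-1.77 -0.06 -0.02] axes y: [-0.14  0.99] z: [0.99 0.14]
```

```bash
python3 -m creep '[{"linear":[0,0,0],"twist":[0,0,0],"fingers":0.3},{"linear":[0,0,0],"twist":[0,0,0],"fingers":1},{"linear":[0,0,0],"twist":[0,0,0],"fingers":1},{"linear":[0,0,0],"twist":[0,0,0],"fingers":1},{"linear":[0,0,0],"twist":[0,0,0],"fingers":1},{"linear":[0,0,0],"twist":[0,0,0],"fingers":1},{"linear":[0,0,0],"twist":[0,0,0],"fingers":1},{"linear":[0,0,0],"twist":[0,0,0],"fingers":1}]' 25; python3 go.py .446 .1 .134 10
```

```text
time: 4.07
position: [0.4468, 0.0988, 0.1339]
tool_rot: [-0.114, 1.568, 0.114]
ft_force: [-1.4, -0.1, 2.4]
grip_width: 0.539
t 4.07 pos mm [446.81  98.76 133.88] yaw 8.3 F [-1.36 -0.14  2.36] w 46.9 mm q7 -0.14
linear mm [-0.12  1.34 -0.62] twist [-1.66 -0.01  0.01] axes y: [-0.14  0.99] z: [0.99 0.14]
```

```bash
python3 -m creep '[{"linear":[-0.01,0,0],"twist":[0,0,0],"fingers":1},{"linear":[-0.025,0,0],"twist":[0,0,0],"fingers":1},{"linear":[-0.045,0,0],"twist":[0,0,0],"fingers":1},{"linear":[-0.07,0,0],"twist":[0,0,0],"fingers":1},{"linear":[-0.095,0,0],"twist":[0,0,0],"fingers":1},{"linear":[-0.115,0,0],"twist":[0,0,0],"fingers":1},{"linear":[-0.12,0,0],"twist":[0,0,0],"fingers":1},{"linear":[-0.12,0,0],"twist":[0,0,0],"fingers":1}]' 25; python3 go.py .4255 .3203 .253 38
```

```text
time: 4.73
position: [0.4477, 0.0989, 0.2553]
tool_rot: [-0.115, 1.565, 0.114]
ft_force: [-0.6, -0.4, -1.6]
grip_width: 0.539
t 4.73 pos mm [447.72  98.94 255.26] yaw 8.3 F [-0.57 -0.43 -1.64] w 46.9 mm q7 -0.05
linear mm [  2.12 222.24  10.09] twist [-29.67   0.16   0.09] axes y: [-0.14  0.99] z: [0.99 0.14]
```

```bash
python3 -m creep '[{"linear":[0,0.02,0.005],"twist":[-4,0,0],"fingers":1},{"linear":[0,0.05,0.01],"twist":[-8,0,0],"fingers":1},{"linear":[0,0.085,0.01],"twist":[-13,0,0],"fingers":1},{"linear":[0,0.12,0.01],"twist":[-18,0,0],"fingers":1},{"linear":[0,0.155,0.01],"twist":[-23,0,0],"fingers":1},{"linear":[0,0.19,0.01],"twist":[-28,0,0],"fingers":1},{"linear":[0,0.212,0.01],"twist":[-29,0,0],"fingers":1},{"linear":[0,0.222,0.01],"twist":[-29,0,0],"fingers":1}]' 25; python3 -m creep '[{"linear":[0,0,0],"twist":[0,0,0],"fingers":1},{"linear":[0,0,0],"twist":[0,0,0],"fingers":1},{"linear":[0,0,0],"twist":[0,0,0],"fingers":1},{"linear":[0,0,0],"twist":[0,0,0],"fingers":1}]'; python3 go.py .4255 .3203 .18 38
python3 - <<'E'
from h import *
snap('scene','s1.png');snap('top','t1.png')
E
```

```text
time: 5.4
position: [0.4217, 0.3236, 0.2521]
tool_rot: [-0.514, 1.511, 0.518]
ft_force: [-0.1, -0.1, -2.2]
grip_width: 0.544
time: 5.73
position: [0.4251, 0.3181, 0.2531]
tool_rot: [-0.509, 1.511, 0.507]
ft_force: [-0.5, 0.0, -1.4]
grip_width: 0.536
t 5.73 pos mm [425.11 318.08 253.1 ] yaw 37.2 F [-0.5   0.02 -1.36] w 46.7 mm q7 -0.14
linear mm [73.09  1.6   1.75] twist [-0.81 -0.07  0.05] axes y: [-0.6  0.8] z: [0.8 0.6]
```

View pics/s1.png

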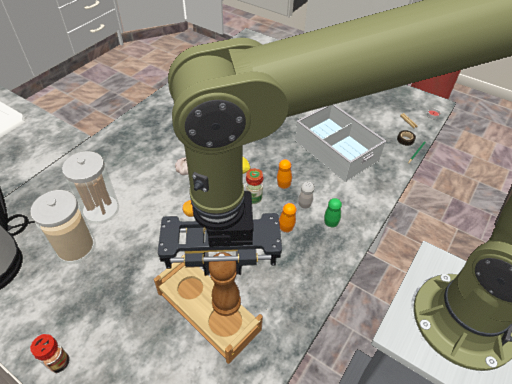

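```bash
python3 -m creep '[{"linear":[0.01,0.001,0.001],"twist":[0,0,0],"fingers":1},{"linear":[0.025,0.001,0.001],"twist":[0,0,0],"fingers":1},{"linear":[0.045,0.001,0.001],"twist":[0,0,0],"fingers":1},{"linear":[0.06,0.001,0.001],"twist":[0,0,0],"fingers":1},{"linear":[0.065,0.001,0.001],"twist":[0,0,0],"fingers":1},{"linear":[0.065,0.001,0.001],"twist":[0,0,0],"fingers":1},{"linear":[0.065,0.001,0.001],"twist":[0,0,0],"fingers":1}]' 25; python3 go.py .4255 .3203 .145 38
python3 - <<'E'
from h import *
snap('scene','s2.png');snap('top','t2.png')
for n in('scene','top'): print([(np.round(a['centre'],3),round(a['conf'],2)) for a in nets.place_of(n,'pepper_mill')][:3])
a=cv2.imread('pics/s2.png')[215:375,140:300];b=cv2.imread('pics/t2.png')[180:280,110:210]
cv2.imwrite('pics/z3.png',cv2.hconcat([cv2.resize(a,(390,390)),cv2.resize(b,(390,390))]))
E
```

```text
time: 6.42
position: [0.4249, 0.3213, 0.1889]
tool_rot: [-0.51, 1.51, 0.51]
ft_force: [-0.6, -0.4, -0.6]
grip_width: 0.541
t 6.42 pos mm [424.89 321.26 188.89] yaw 37.3 F [-0.58 -0.35 -0.6 ] w 47.0 mm q7 -0.19
linear mm [43.89 -1.14 -0.1 ] twist [-0.68  0.01 -0.01] axes y: [-0.61  0.8 ] z: [0.8  0.61]
[(array([0.422, 0.324, 0.056]), 0.86)]
[(array([0.423, 0.323, 0.056]), 0.46)]
```

View pics/z3.png

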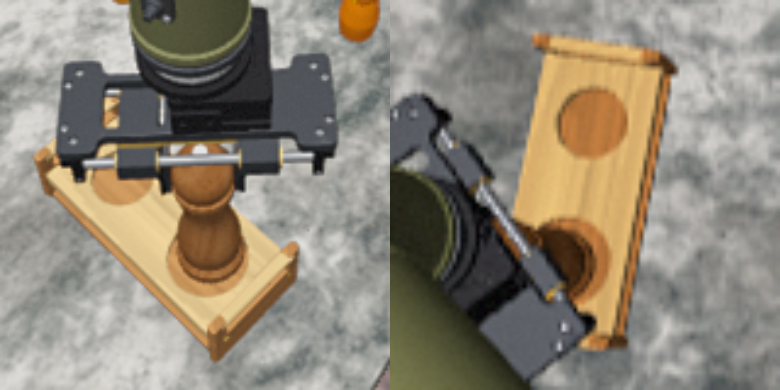

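Mill is upright over the large hole. The nets put it about 3 mm off along +tool y, so I'll shift by -2 mm and lower it.

```bash
python3 -m creep '[{"linear":[0,-0.0025,0],"twist":[0,0,0],"fingers":1},{"linear":[0.008,-0.0025,0],"twist":[0,0,0],"fingers":1},{"linear":[0.016,-0.0025,0],"twist":[0,0,0],"fingers":1},{"linear":[0.024,-0.0025,0],"twist":[0,0,0],"fingers":1},{"linear":[0.032,-0.0025,0],"twist":[0,0,0],"fingers":1},{"linear":[0.04,-0.0025,0],"twist":[0,0,0],"fingers":1},{"linear":[0.04,-0.0025,0],"twist":[0,0,0],"fingers":1}]' 25; python3 go.py .4255 .3203 .142 38
```

```text
time: 7.2
position: [0.4251, 0.3184, 0.1465]
tool_rot: [-0.511, 1.514, 0.51]
ft_force: [-0.5, -0.5, -1.4]
grip_width: 0.536
t 7.20 pos mm [425.12 318.39 146.45] yaw 37.3 F [-0.45 -0.49 -1.37] w 46.6 mm q7 -0.22
linear mm [4.45 1.29 1.48] twist [-0.65 -0.21 -0.04] axes y: [-0.61  0.79] z: [0.79 0.61]
```

```bash
python3 -m creep '[{"linear":[0.002,0,0],"twist":[0,0,0],"fingers":1},{"linear":[0.004,0,0],"twist":[0,0,0],"fingers":1},{"linear":[0.005,0,0],"twist":[0,0,0],"fingers":1},{"linear":[0.005,0,0],"twist":[0,0,0],"fingers":1}]' 25; python3 go.py .4255 .3203 .142 38
```

```text
time: 7.53
position: [0.4263, 0.3193, 0.1438]
tool_rot: [-0.51, 1.51, 0.51]
ft_force: [-0.7, -0.1, -1.4]
grip_width: 0.543
t 7.53 pos mm [426.32 319.32 143.77] yaw 37.3 F [-0.67 -0.14 -1.43] w 47.3 mm q7 -0.23
linear mm [ 1.77  1.28 -0.06] twist [-0.66  0.01  0.01] axes y: [-0.61  0.8 ] z: [0.8  0.61]
```

```bash
python3 -m creep '[{"linear":[0.001,0,0],"twist":[0,0,0],"fingers":1},{"linear":[0.002,0,0],"twist":[0,0,0],"fingers":1},{"linear":[0.002,0,0],"twist":[0,0,0],"fingers":1}]' 25; python3 go.py .4255 .3203 .142 38
```

```text
time: 7.78
position: [0.4264, 0.3194, 0.1419]
tool_rot: [-0.51, 1.509, 0.51]
ft_force: [0.9, 0.9, -0.6]
grip_width: 0.536
t 7.78 pos mm [426.43 319.38 141.94] yaw 37.3 F [ 0.87  0.89 -0.57] w 46.6 mm q7 -0.23
linear mm [-0.06  1.29 -0.18] twist [-0.67  0.02  0.01] axes y: [-0.61  0.8 ] z: [0.8  0.61]
```

```bash
python3 -m creep '[{"linear":[0.0005,0,0],"twist":[0,0,0],"fingers":1},{"linear":[0.001,0,0],"twist":[0,0,0],"fingers":1},{"linear":[0.001,0,0],"twist":[0,0,0],"fingers":1}]' 25; python3 go.py .4255 .3203 .142 38
```

```text
time: 8.03
position: [0.4265, 0.3197, 0.1419]
tool_rot: [-0.51, 1.509, 0.51]
ft_force: [-1.3, -0.5, 6.6]
grip_width: 0.537
t 8.03 pos mm [426.53 319.69 141.86] yaw 37.3 F [-1.33 -0.52  6.65] w 46.7 mm q7 -0.23
linear mm [-0.14  1.11 -0.45] twist [-0.67  0.04  0.02] axes y: [-0.61  0.8 ] z: [0.8  0.61]
```

Contact felt (6.6 N up). I'll release and lift.

```bash
python3 -m creep '[{"linear":[0,0,0],"twist":[0,0,0],"fingers":0},{"linear":[0,0,0],"twist":[0,0,0],"fingers":-0.5},{"linear":[0,0,0],"twist":[0,0,0],"fingers":-1},{"linear":[0,0,0],"twist":[0,0,0],"fingers":-1},{"linear":[0,0,0],"twist":[0,0,0],"fingers":-1},{"linear":[0,0,0],"twist":[0,0,0],"fingers":-1}]' 25; python3 go.py .4255 .3203 .142 38; python3 -m creep '[{"linear":[-0.01,0,0],"twist":[0,0,0],"fingers":-1},{"linear":[-0.03,0,0],"twist":[0,0,0],"fingers":-1},{"linear":[-0.05,0,0],"twist":[0,0,0],"fingers":-1},{"linear":[-0.07,0,0],"twist":[0,0,0],"fingers":-1},{"linear":[-0.09,0,0],"twist":[0,0,0],"fingers":-1},{"linear":[-0.09,0,0],"twist":[0,0,0],"fingers":-1}]'; python3 go.py .462 .0 .23 38
```

```text
time: 8.53
position: [0.4262, 0.3191, 0.1405]
tool_rot: [-0.51, 1.51, 0.51]
ft_force: [0.2, -0.7, -0.2]
grip_width: 0.838
t 8.53 pos mm [426.21 319.12 140.53] yaw 37.3 F [ 0.15 -0.74 -0.21] w 72.9 mm q7 -0.23
linear mm [-1.47  1.37  0.15] twist [-0.67 -0.02 -0.  ] axes y: [-0.61  0.8 ] z: [0.8  0.61]
time: 9.03
position: [0.4278, 0.3211, 0.2353]
tool_rot: [-0.509, 1.503, 0.511]
ft_force: [0.5, 1.0, 0.7]
grip_width: 1.0
t 9.03 pos mm [427.85 321.09 235.29] yaw 37.3 F [0.51 1.01 0.66] w 87.0 mm q7 -0.16
linear mm [   4.47 -275.97 -167.66] twist [-0.65  0.39  0.07] axes y: [-0.61  0.79] z: [0.79 0.61]
```

```bash
python3 -m creep '[{"linear":[0,-0.03,-0.015],"twist":[0,0,0],"fingers":-1},{"linear":[0,-0.06,-0.035],"twist":[0,0,0],"fingers":-1},{"linear":[0,-0.095,-0.055],"twist":[0,0,0],"fingers":-1},{"linear":[0,-0.13,-0.075],"twist":[0,0,0],"fingers":-1},{"linear":[0,-0.165,-0.095],"twist":[0,0,0],"fingers":-1},{"linear":[0,-0.20,-0.115],"twist":[0,0,0],"fingers":-1},{"linear":[0,-0.235,-0.14],"twist":[0,0,0],"fingers":-1},{"linear":[0,-0.27,-0.165],"twist":[0,0,0],"fingers":-1}]'; python3 go.py .459 -.082 .2 38
python3 - <<'E'
from h import *
snap('top','t3.png')
E
```

```text
time: 9.7
position: [0.4584, 0.0053, 0.2309]
tool_rot: [-0.511, 1.509, 0.51]
ft_force: [1.1, 0.0, -0.3]
grip_width: 0.999
t 9.70 pos mm [458.38   5.32 230.94] yaw 37.4 F [ 1.08  0.04 -0.3 ] w 86.9 mm q7 0.64
linear mm [ 30.99 -69.76 -52.49] twist [-0.65  0.01  0.05] axes y: [-0.61  0.79] z: [0.79 0.61]
```

View pics/t3.png

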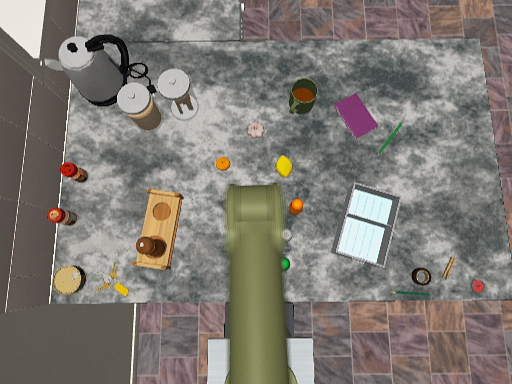

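The mill stands in the large hole (150,245). On to the salt shaker.

```bash
python3 -m creep '[{"linear":[0,-0.025,-0.02],"twist":[0,0,0],"fingers":-1},{"linear":[0.0,-0.05,-0.04],"twist":[0,0,0],"fingers":-1},{"linear":[0.01,-0.066,-0.0525],"twist":[0,0,0],"fingers":-1},{"linear":[0.02,-0.066,-0.0525],"twist":[0,0,0],"fingers":-1},{"linear":[0.04,-0.066,-0.0525],"twist":[0,0,0],"fingers":-1},{"linear":[0.06,-0.066,-0.0525],"twist":[0,0,0],"fingers":-1},{"linear":[0.08,-0.066,-0.0525],"twist":[0,0,0],"fingers":-1},{"linear":[0.08,-0.066,-0.0525],"twist":[0,0,0],"fingers":-1}]'; python3 go.py .459 -.082 .05 38
python3 - <<'E'
from h import *
snap('scene','s4.png')
a=cv2.imread('pics/s4.png')[120:260,230:370]
cv2.imwrite('pics/z4.png',cv2.resize(a,(560,560),interpolation=2))
E
```

```text
time: 10.42
position: [0.4541, -0.0757, 0.147]
tool_rot: [-0.508, 1.515, 0.515]
ft_force: [-0.5, 0.4, -1.3]
grip_width: 1.005
t 10.42 pos mm [454.12 -75.72 146.98] yaw 37.4 F [-0.54  0.35 -1.31] w 87.5 mm q7 0.76
linear mm [96.93 -8.54  0.45] twist [-0.61 -0.22 -0.35] axes y: [-0.61  0.79] z: [0.79 0.61]
```

View pics/z4.png

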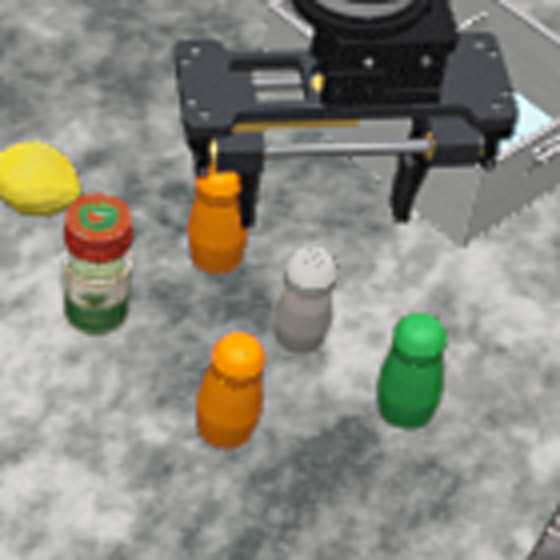

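```bash
python3 -m creep '[{"linear":[0.01,-0.008,0],"twist":[0,0,0],"fingers":-1},{"linear":[0.025,-0.008,0],"twist":[0,0,0],"fingers":-1},{"linear":[0.04,-0.008,0],"twist":[0,0,0],"fingers":-1},{"linear":[0.06,-0.008,0],"twist":[0,0,0],"fingers":-1},{"linear":[0.08,-0.008,0],"twist":[0,0,0],"fingers":-1},{"linear":[0.097,-0.008,0],"twist":[0,0,0],"fingers":-1},{"linear":[0.097,-0.008,0],"twist":[0,0,0],"fingers":-1},{"linear":[0.097,-0.008,0],"twist":[0,0,0],"fingers":-1}]'; python3 go.py .459 -.082 .05 38
```

```text
time: 11.13
position: [0.4622, -0.0831, 0.0544]
tool_rot: [-0.51, 1.51, 0.511]
ft_force: [0.1, -1.0, 0.1]
grip_width: 1.001
t 11.13 pos mm [462.21 -83.1   54.42] yaw 37.4 F [ 0.07 -1.03  0.13] w 87.1 mm q7 0.68
linear mm [ 4.42  2.82 -1.88] twist [-0.64  0.01 -0.03] axes y: [-0.61  0.79] z: [0.79 0.61]
```

```bash
python3 -m creep '[{"linear":[0.002,0.002,0],"twist":[0,0,0],"fingers":-0.5},{"linear":[0.004,0.002,-0.001],"twist":[0,0,0],"fingers":0},{"linear":[0.004,0.002,-0.001],"twist":[0,0,0],"fingers":1},{"linear":[0.004,0.002,-0.001],"twist":[0,0,0],"fingers":1},{"linear":[0.004,0.002,-0.001],"twist":[0,0,0],"fingers":1},{"linear":[0.004,0.002,-0.001],"twist":[0,0,0],"fingers":1},{"linear":[0.004,0.002,-0.001],"twist":[0,0,0],"fingers":1},{"linear":[0.004,0.002,-0.001],"twist":[0,0,0],"fingers":1}]' 20; python3 go.py .459 -.082 .05 38;python3 - <<'E'
from h import *
snap('scene','s5.png')
a=cv2.imread('pics/s5.png')[120:260,230:370]
cv2.imwrite('pics/z5.png',cv2.resize(a,(560,560),interpolation=2))
E
```

```text
time: 11.8
position: [0.4599, -0.0825, 0.0498]
tool_rot: [-0.51, 1.51, 0.51]
ft_force: [0.2, 0.2, 0.4]
grip_width: 0.478
t 11.80 pos mm [459.92 -82.54  49.85] yaw 37.3 F [0.21 0.18 0.43] w 41.6 mm q7 0.68
linear mm [-0.15  0.98 -0.4 ] twist [-0.67  0.    0.01] axes y: [-0.61  0.8 ] z: [0.8  0.61]
```

View pics/z5.png

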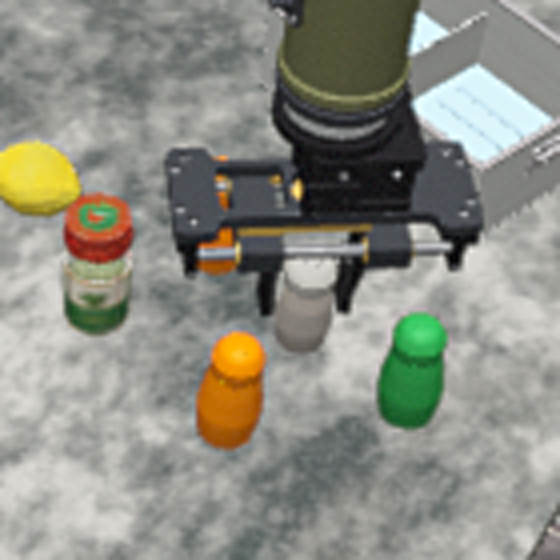

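Salt shaker gripped: 41.6 mm reported, with the same ~2 mm bias as the mill. Lifting.

```bash
python3 -m creep '[{"linear":[-0.01,0,0],"twist":[0,0,0],"fingers":1},{"linear":[-0.03,0,0],"twist":[0,0,0],"fingers":1},{"linear":[-0.055,0,0],"twist":[0,0,0],"fingers":1},{"linear":[-0.085,0,0],"twist":[0,0,0],"fingers":1},{"linear":[-0.115,0,0],"twist":[0,0,0],"fingers":1},{"linear":[-0.135,0,0],"twist":[0,0,0],"fingers":1},{"linear":[-0.14,0,0],"twist":[0,0,0],"fingers":1},{"linear":[-0.14,0,0],"twist":[0,0,0],"fingers":1}]' 20; python3 go.py .5355 .3035 .19 81
```

```text
time: 12.52
position: [0.4609, -0.0826, 0.1916]
tool_rot: [-0.512, 1.507, 0.508]
ft_force: [-1.3, 0.1, -0.8]
grip_width: 0.436
t 12.52 pos mm [460.91 -82.64 191.6 ] yaw 37.3 F [-1.34  0.08 -0.81] w 38.0 mm q7 0.79
linear mm [  1.24 261.78 293.51] twist [-43.66   0.02   0.22] axes y: [-0.61  0.8 ] z: [0.8  0.61]
```

Width fell to 38 mm, so I'm checking.

```bash
python3 - <<'E'
from h import *
snap('scene','s6.png')
print(readout.get_state()['grip_width'],readout.get_state()['ft_force'])
a=cv2.imread('pics/s6.png')[80:260,230:410]
cv2.imwrite('pics/z6.png',cv2.resize(a,(600,600),interpolation=2))
E
```

```text
0.43800832357790476 [ 0.04655322  0.66674411 -0.69642109]
```

View pics/z6.png

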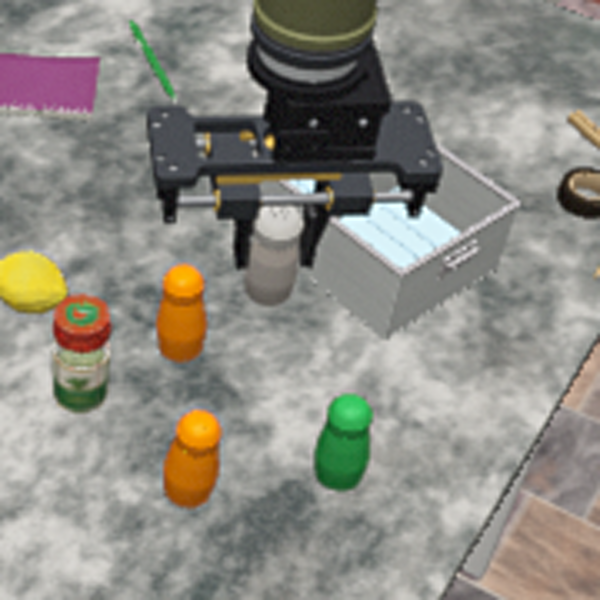

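```bash
python3 -m creep '[{"linear":[0,0,0],"twist":[0,0,0],"fingers":1},{"linear":[0,0,0],"twist":[0,0,0],"fingers":1}]' 35; python3 - <<'E'
from h import *
snap('scene','s7.png');print([(np.round(a['centre'],3),round(a['conf'],2)) for a in nets.place_of('scene','salt_shaker')])
d=np.load('pics/s7.png.npy');p=cloud('scene',d);s=readout.get_state();print(s['position'],s['grip_width'])
h=cv2.cvtColor(cv2.imread('pics/s7.png'),cv2.COLOR_BGR2HSV)
m=(np.hypot(p[...,0]-.457,p[...,1]+.08)<.022)&(p[...,2]>.08)&(p[...,2]<.26)&(h[...,2]>90)
q=p[m];print(len(q),np.percentile(q[:,2],[0,5,50,95,100]))
for z in np.arange(.10,.25,.01):
    k=abs(q[:,2]-z)<.005
    if k.sum()>3:print(round(z,3),k.sum(),q[k].mean(0).round(4),np.ptp(q[k],0).round(3))
E
```

```text
time: 12.73
position: [0.4587, -0.0822, 0.1881]
tool_rot: [-0.509, 1.512, 0.512]
ft_force: [0.3, -0.8, -0.7]
grip_width: 0.429
[(array([ 0.462, -0.08 ,  0.139]), 0.92), (array([ 0.37 , -0.074, -0.002]), 0.78), (array([ 0.541, -0.115, -0.   ]), 0.61)]
[ 0.45902403 -0.0822783   0.18838   ] 0.43291768148115495
453 [0.14060933 0.14834952 0.1926547  0.22833562 0.23142414]
0.14 9 [ 0.4537 -0.069   0.1436] [0.028 0.013 0.004]
0.15 37 [ 0.4512 -0.0694  0.1498] [0.035 0.023 0.01 ]
0.16 41 [ 0.4512 -0.0686  0.16  ] [0.037 0.023 0.009]
0.17 50 [ 0.4505 -0.0677  0.1704] [0.037 0.026 0.01 ]
0.18 52 [ 0.4493 -0.0685  0.1799] [0.033 0.028 0.01 ]
0.19 47 [ 0.4504 -0.0687  0.1897] [0.03  0.024 0.01 ]
0.2 48 [ 0.4525 -0.0699  0.199 ] [0.034 0.019 0.009]
0.21 39 [ 0.4514 -0.0687  0.2099] [0.028 0.02  0.01 ]
0.22 68 [ 0.4521 -0.0714  0.2204] [0.03  0.027 0.009]
0.23 62 [ 0.4553 -0.0778  0.2277] [0.025 0.024 0.006]
```

Foot is 49 mm below the TCP and upright, so it hasn't slipped. Carrying it to the small hole.

```bash
python3 -m creep '[{"linear":[0,0.015,0.017],"twist":[-4,0,0],"fingers":1},{"linear":[0,0.04,0.045],"twist":[-9,0,0],"fingers":1},{"linear":[0,0.065,0.073],"twist":[-14,0,0],"fingers":1},{"linear":[0,0.09,0.101],"twist":[-20,0,0],"fingers":1},{"linear":[0,0.115,0.129],"twist":[-26,0,0],"fingers":1},{"linear":[0,0.14,0.157],"twist":[-32,0,0],"fingers":1},{"linear":[0,0.165,0.185],"twist":[-38,0,0],"fingers":1},{"linear":[0,0.185,0.207],"twist":[-43.6,0,0],"fingers":1}]'; python3 go.py .5355 .3035 .19 81
```

```text
time: 13.5
position: [0.5117, 0.1941, 0.1895]
tool_rot: [-1.097, 1.276, 1.099]
ft_force: [-0.2, 0.5, -1.3]
grip_width: 0.438
t 13.50 pos mm [511.67 194.06 189.46] yaw 81.4 F [-0.2   0.47 -1.33] w 38.1 mm q7 0.87
linear mm [ -0.36  -7.23 111.78] twist [ 0.42  0.09 -0.04] axes y: [-0.99  0.15] z: [0.15 0.99]
```

```bash
python3 -m creep '[{"linear":[0,-0.001,0.025],"twist":[0,0,0],"fingers":1},{"linear":[0,-0.003,0.05],"twist":[0,0,0],"fingers":1},{"linear":[0,-0.005,0.075],"twist":[0,0,0],"fingers":1},{"linear":[0.01,-0.006,0.095],"twist":[0,0,0],"fingers":1},{"linear":[0.02,-0.006,0.107],"twist":[0,0,0],"fingers":1},{"linear":[0.04,-0.006,0.109],"twist":[0,0,0],"fingers":1},{"linear":[0.06,-0.006,0.109],"twist":[0,0,0],"fingers":1},{"linear":[0.07,-0.006,0.109],"twist":[0,0,0],"fingers":1}]';python3 -m creep '[{"linear":[0,0,0],"twist":[0,0,0],"fingers":1},{"linear":[0,0,0],"twist":[0,0,0],"fingers":1},{"linear":[0,0,0],"twist":[0,0,0],"fingers":1}]'; python3 go.py .5355 .3035 .115 81; python3 - <<'E'
from h import *
snap('scene','s8.png');snap('top','t8.png')
for n in('scene','top'):
    for l in ('salt_shaker','pepper_mill'):print(n,l,[(np.round(a['centre'],3),round(a['conf'],2)) for a in nets.place_of(n,l)])
a=cv2.imread('pics/s8.png')[200:380,110:290];b=cv2.imread('pics/t8.png')[170:290,100:220]
cv2.imwrite('pics/z8.png',cv2.hconcat([cv2.resize(a,(390,390)),cv2.resize(b,(390,390))]))
E
```

```text
time: 14.17
position: [0.5334, 0.297, 0.1165]
tool_rot: [-1.092, 1.283, 1.096]
ft_force: [-1.1, 0.1, -0.2]
grip_width: 0.431
time: 14.42
position: [0.5359, 0.2972, 0.1208]
tool_rot: [-1.092, 1.279, 1.091]
ft_force: [-0.2, 0.9, -0.4]
grip_width: 0.436
t 14.42 pos mm [535.87 297.19 120.75] yaw 80.9 F [-0.17  0.92 -0.38] w 37.9 mm q7 0.60
linear mm [5.76 1.37 6.17] twist [-0.07  0.05  0.06] axes y: [-0.99  0.16] z: [0.16 0.99]
scene salt_shaker [(array([0.537, 0.296, 0.07 ]), 0.89), (array([ 0.364, -0.07 , -0.001]), 0.69), (array([0.463, 0.011, 0.001]), 0.67), (array([ 0.544, -0.118, -0.001]), 0.63)]
scene pepper_mill [(array([0.427, 0.32 , 0.009]), 0.95)]
top salt_shaker [(array([ 0.369, -0.072, -0.002]), 0.71), (array([ 0.546, -0.117,  0.003]), 0.62), (array([0.467, 0.01 , 0.001]), 0.5)]
top pepper_mill []
```

View pics/z8.png

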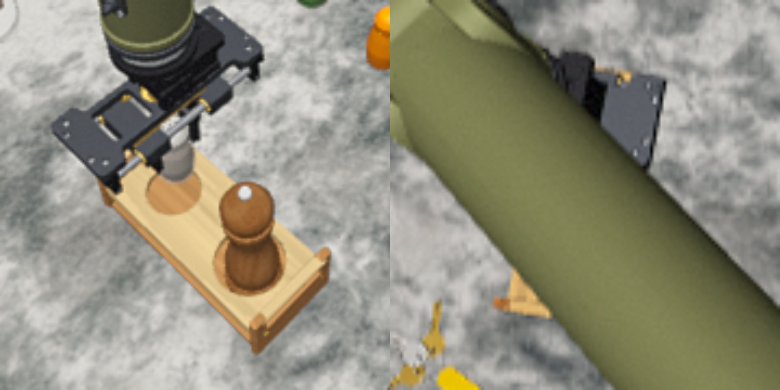

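Mill is seated (z 0.009). Salt is 6.5 mm short along +z, so I'll correct and lower it.

```bash
python3 -m creep '[{"linear":[0,0.001,0.0035],"twist":[0,0,0],"fingers":1},{"linear":[0,0.001,0.0065],"twist":[0,0,0],"fingers":1},{"linear":[0.01,0.001,0.0065],"twist":[0,0,0],"fingers":1},{"linear":[0.02,0.001,0.0065],"twist":[0,0,0],"fingers":1},{"linear":[0.022,0.001,0.0065],"twist":[0,0,0],"fingers":1},{"linear":[0.022,0.001,0.0065],"twist":[0,0,0],"fingers":1},{"linear":[0.022,0.001,0.0065],"twist":[0,0,0],"fingers":1}]'; python3 go.py .5355 .3035 .058 81; python3 - <<'E'
from h import *
snap('scene','s9.png')
for l in ('salt_shaker',):print(l,[(np.round(a['centre'],3),round(a['conf'],2)) for a in nets.place_of('scene',l)][:1])
a=cv2.imread('pics/s9.png')[230:330,120:220]
cv2.imwrite('pics/z9.png',cv2.resize(a,(500,500),interpolation=2))
E
```

```text
time: 15.3
position: [0.5351, 0.3032, 0.0971]
tool_rot: [-1.092, 1.281, 1.092]
ft_force: [0.3, -0.3, -0.5]
grip_width: 0.438
t 15.30 pos mm [535.1  303.16  97.07] yaw 80.9 F [ 0.34 -0.3  -0.45] w 38.1 mm q7 0.57
linear mm [39.07 -0.38  0.42] twist [-0.06 -0.04 -0.06] axes y: [-0.99  0.16] z: [0.16 0.99]
salt_shaker [(array([ 0.367, -0.077, -0.001]), 0.93)]
```

View pics/z9.png

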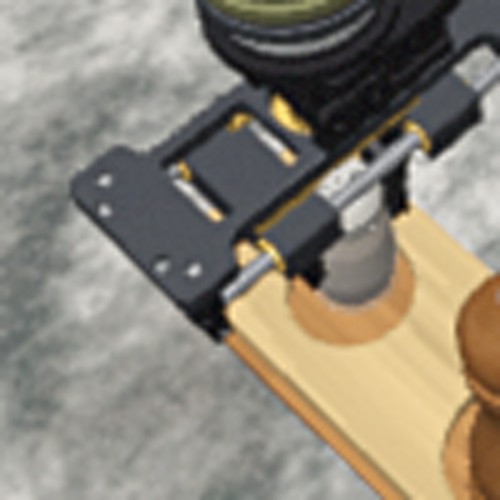

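```bash
python3 -m creep '[{"linear":[0.007,0,0],"twist":[0,0,0],"fingers":1},{"linear":[0.014,0,0],"twist":[0,0,0],"fingers":1},{"linear":[0.021,0,0],"twist":[0,0,0],"fingers":1},{"linear":[0.028,0,0],"twist":[0,0,0],"fingers":1},{"linear":[0.034,0,0],"twist":[0,0,0],"fingers":1},{"linear":[0.034,0,0],"twist":[0,0,0],"fingers":1}]'; python3 go.py .5355 .3035 .058 81; python3 -m creep '[{"linear":[0.001,0,0],"twist":[0,0,0],"fingers":1},{"linear":[0.002,0,0],"twist":[0,0,0],"fingers":1},{"linear":[0.002,0,0],"twist":[0,0,0],"fingers":1}]'; python3 go.py .5355 .3035 .058 81
```

```text
time: 15.9
position: [0.5344, 0.3027, 0.0618]
tool_rot: [-1.092, 1.283, 1.093]
ft_force: [-0.3, -0.7, -1.6]
grip_width: 0.432
t 15.90 pos mm [534.43 302.67  61.81] yaw 80.9 F [-0.25 -0.72 -1.65] w 37.6 mm q7 0.55
linear mm [ 3.8  -0.93  1.  ] twist [-0.06 -0.1  -0.13] axes y: [-0.99  0.16] z: [0.16 0.99]
time: 16.15
position: [0.5355, 0.3035, 0.0619]
tool_rot: [-1.092, 1.28, 1.092]
ft_force: [-0.2, -0.6, -1.4]
grip_width: 0.427
t 16.15 pos mm [535.52 303.5   61.85] yaw 80.9 F [-0.16 -0.61 -1.43] w 37.2 mm q7 0.55
linear mm [ 3.85  0.02 -0.  ] twist [-0.06  0.01  0.02] axes y: [-0.99  0.16] z: [0.16 0.99]
```

```bash
python3 -m creep '[{"linear":[0.001,0,0],"twist":[0,0,0],"fingers":1},{"linear":[0.002,0,0],"twist":[0,0,0],"fingers":1},{"linear":[0.003,0,0],"twist":[0,0,0],"fingers":1},{"linear":[0.003,0,0],"twist":[0,0,0],"fingers":1}]'; python3 -m creep '[{"linear":[0.001,0,0],"twist":[0,0,0],"fingers":1},{"linear":[0.001,0,0],"twist":[0,0,0],"fingers":1}]'
```

```text
time: 16.48
position: [0.5354, 0.3033, 0.0586]
tool_rot: [-1.092, 1.28, 1.092]
ft_force: [0.0, 0.6, -1.0]
grip_width: 0.433
time: 16.65
position: [0.5355, 0.3034, 0.0579]
tool_rot: [-1.092, 1.28, 1.092]
ft_force: [0.1, 0.0, 0.3]
grip_width: 0.433
```

```bash
python3 -m creep '[{"linear":[0.001,0,0],"twist":[0,0,0],"fingers":1},{"linear":[0.001,0,0],"twist":[0,0,0],"fingers":1},{"linear":[0.001,0,0],"twist":[0,0,0],"fingers":1}]'
```

```text
time: 16.9
position: [0.5358, 0.3034, 0.0577]
tool_rot: [-1.092, 1.28, 1.091]
ft_force: [-0.9, -1.2, 5.2]
grip_width: 0.431
```

Contact (5 N). Release and lift.

```bash
python3 -m creep '[{"linear":[0,0,0],"twist":[0,0,0],"fingers":0},{"linear":[0,0,0],"twist":[0,0,0],"fingers":-0.5},{"linear":[0,0,0],"twist":[0,0,0],"fingers":-1},{"linear":[0,0,0],"twist":[0,0,0],"fingers":-1},{"linear":[0,0,0],"twist":[0,0,0],"fingers":-1},{"linear":[0,0,0],"twist":[0,0,0],"fingers":-1}]' 20; python3 -m creep '[{"linear":[-0.01,0,0],"twist":[0,0,0],"fingers":-1},{"linear":[-0.03,0,0],"twist":[0,0,0],"fingers":-1},{"linear":[-0.05,0,0],"twist":[0,0,0],"fingers":-1},{"linear":[-0.08,0,0],"twist":[0,0,0],"fingers":-1},{"linear":[-0.11,0,0],"twist":[0,0,0],"fingers":-1},{"linear":[-0.13,0,0],"twist":[0,0,0],"fingers":-1},{"linear":[-0.13,0,0],"twist":[0,0,0],"fingers":-1}]'; python3 go.py .695 .1155 .18 81; python3 - <<'E'
from h import *
snap('scene','s10.png')
for l in ('salt_shaker','pepper_mill','mandarin'):print(l,[(np.round(a['centre'],3),round(a['conf'],2)) for a in nets.place_of('scene',l)])
E
```

```text
time: 17.4
position: [0.5353, 0.3034, 0.0565]
tool_rot: [-1.092, 1.28, 1.092]
ft_force: [0.6, 0.1, 1.1]
grip_width: 0.793
time: 17.98
position: [0.5374, 0.3056, 0.1927]
tool_rot: [-1.092, 1.271, 1.089]
ft_force: [0.4, 0.5, 0.1]
grip_width: 0.997
t 17.98 pos mm [537.4  305.58 192.73] yaw 81.0 F [0.41 0.48 0.14] w 86.8 mm q7 0.62
linear mm [  13.22 -185.44 -163.  ] twist [-0.05  0.29  0.41] axes y: [-0.99  0.16] z: [0.16 0.99]
salt_shaker [(array([0.538, 0.304, 0.008]), 0.89), (array([ 0.544, -0.118,  0.001]), 0.8), (array([ 0.368, -0.073, -0.001]), 0.75), (array([0.462, 0.01 , 0.003]), 0.75)]
pepper_mill [(array([0.423, 0.32 , 0.008]), 0.59)]
mandarin []
```

View pics/s10.png

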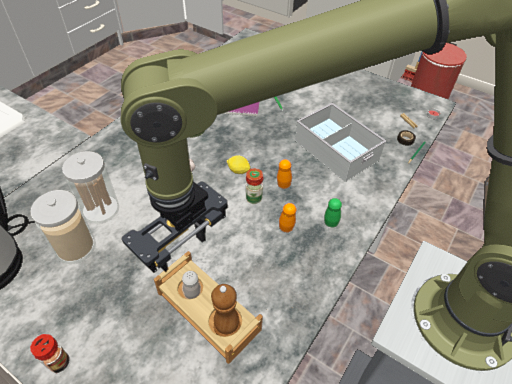

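Salt (z 0.008) and mill (z 0.008) are both seated. Now the mandarin.

```bash
python3 -m creep '[{"linear":[0,-0.026,-0.023],"twist":[0,0,0],"fingers":-1},{"linear":[0,-0.052,-0.046],"twist":[0,0,0],"fingers":-1},{"linear":[0,-0.08,-0.07],"twist":[0,0,0],"fingers":-1},{"linear":[0.01,-0.108,-0.095],"twist":[0,0,0],"fingers":-1},{"linear":[0.02,-0.136,-0.12],"twist":[0,0,0],"fingers":-1},{"linear":[0.04,-0.163,-0.143],"twist":[0,0,0],"fingers":-1},{"linear":[0.06,-0.184,-0.163],"twist":[0,0,0],"fingers":-1},{"linear":[0.08,-0.184,-0.163],"twist":[0,0,0],"fingers":-1}]';python3 -m creep '[{"linear":[0,0,0],"twist":[0,0,0],"fingers":-1},{"linear":[0,0,0],"twist":[0,0,0],"fingers":-1},{"linear":[0,0,0],"twist":[0,0,0],"fingers":-1}]'; python3 go.py .694 .1155 .016 81;  python3 - <<'E'
from h import *
snap('scene','s11.png')
a=cv2.imread('pics/s11.png')[130:270,120:260]
cv2.imwrite('pics/z11.png',cv2.resize(a,(560,560),interpolation=2))
for l in ('mandarin','lemon'):print(l,[(np.round(a['centre'],3),round(a['conf'],2)) for a in nets.place_of('scene',l)])
E
```

```text
time: 18.85
position: [0.6948, 0.1035, 0.1031]
tool_rot: [-1.088, 1.288, 1.082]
ft_force: [-0.3, -1.0, -1.0]
grip_width: 1.001
time: 19.1
position: [0.6907, 0.1157, 0.1073]
tool_rot: [-1.093, 1.278, 1.095]
ft_force: [-0.1, 0.3, 0.2]
grip_width: 1.003
t 19.10 pos mm [690.67 115.74 107.27] yaw 81.1 F [-0.13  0.26  0.18] w 87.2 mm q7 0.93
linear mm [91.27 -3.38  0.16] twist [ 0.09  0.07 -0.04] axes y: [-0.99  0.15] z: [0.15 0.99]
mandarin [(array([ 0.696,  0.113, -0.001]), 0.76)]
lemon [(array([ 0.681, -0.081,  0.004]), 0.72)]
```

View pics/z11.png

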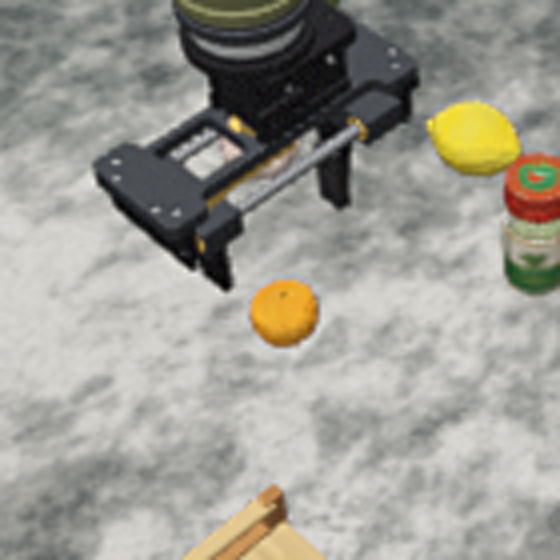

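```bash
python3 -m creep '[{"linear":[0.01,-0.0035,0],"twist":[0,0,0],"fingers":-1},{"linear":[0.025,-0.0035,0],"twist":[0,0,0],"fingers":-1},{"linear":[0.045,-0.0035,0],"twist":[0,0,0],"fingers":-1},{"linear":[0.06,-0.0035,0],"twist":[0,0,0],"fingers":-1},{"linear":[0.075,-0.0035,0],"twist":[0,0,0],"fingers":-1},{"linear":[0.085,-0.0035,0],"twist":[0,0,0],"fingers":-1},{"linear":[0.085,-0.0035,0],"twist":[0,0,0],"fingers":-1},{"linear":[0.085,-0.0035,0],"twist":[0,0,0],"fingers":-1}]'; python3 go.py .694 .1150 .017 81
```

```text
time: 19.92
position: [0.6945, 0.1129, 0.0209]
tool_rot: [-1.091, 1.281, 1.093]
ft_force: [0.1, -0.2, 1.2]
grip_width: 0.999
t 19.92 pos mm [694.47 112.91  20.93] yaw 80.9 F [ 0.07 -0.22  1.16] w 86.9 mm q7 0.90
linear mm [3.93 0.79 1.99] twist [-0.06 -0.01 -0.08] axes y: [-0.99  0.16] z: [0.16 0.99]
```

```bash
python3 -m creep '[{"linear":[0.002,0,0.001],"twist":[0,0,0],"fingers":-0.5},{"linear":[0.004,0,0.001],"twist":[0,0,0],"fingers":0},{"linear":[0.004,0,0.001],"twist":[0,0,0],"fingers":1},{"linear":[0.004,0,0.001],"twist":[0,0,0],"fingers":1},{"linear":[0.004,0,0.001],"twist":[0,0,0],"fingers":1},{"linear":[0.004,0,0.001],"twist":[0,0,0],"fingers":1},{"linear":[0.004,0,0.001],"twist":[0,0,0],"fingers":1},{"linear":[0.004,0,0.001],"twist":[0,0,0],"fingers":1}]' 10; python3 -m creep '[{"linear":[0,0,0],"twist":[0,0,0],"fingers":1},{"linear":[0,0,0],"twist":[0,0,0],"fingers":1}]';python3 go.py .694 .1150 .016 81
```

```text
time: 20.58
position: [0.6951, 0.1139, 0.0179]
tool_rot: [-1.092, 1.28, 1.092]
ft_force: [0.2, 0.6, 0.1]
grip_width: 0.507
time: 20.75
position: [0.6951, 0.1139, 0.0179]
tool_rot: [-1.092, 1.28, 1.092]
ft_force: [-0.4, -0.7, 1.2]
grip_width: 0.508
t 20.75 pos mm [695.14 113.92  17.93] yaw 80.9 F [-0.39 -0.73  1.21] w 44.2 mm q7 0.90
linear mm [1.93 1.3  0.89] twist [-0.07  0.    0.02] axes y: [-0.99  0.16] z: [0.16 0.99]
```

```bash
python3 -m creep '[{"linear":[-0.01,0,0],"twist":[0,0,0],"fingers":1},{"linear":[-0.03,0,0],"twist":[0,0,0],"fingers":1},{"linear":[-0.055,0,0],"twist":[0,0,0],"fingers":1},{"linear":[-0.085,0,0],"twist":[0,0,0],"fingers":1},{"linear":[-0.115,0,0],"twist":[0,0,0],"fingers":1},{"linear":[-0.14,0,0],"twist":[0,0,0],"fingers":1},{"linear":[-0.16,0,0],"twist":[0,0,0],"fingers":1},{"linear":[-0.17,0,0],"twist":[0,0,0],"fingers":1}]' 12;  python3 go.py .547 -.349 .19 72; python3 - <<'E'
from h import *
snap('scene','s12.png')
a=cv2.imread('pics/s12.png')[80:260,100:280]
cv2.imwrite('pics/z12.png',cv2.resize(a,(560,560),interpolation=2))
E
```

```text
time: 21.42
position: [0.6962, 0.1145, 0.192]
tool_rot: [-1.093, 1.276, 1.089]
ft_force: [0.3, -0.5, -0.0]
grip_width: 0.507
t 21.42 pos mm [696.16 114.51 191.99] yaw 80.9 F [ 0.3  -0.51 -0.03] w 44.1 mm q7 0.96
linear mm [   0.94   74.29 -481.22] twist [8.94 0.11 0.26] axes y: [-0.99  0.16] z: [0.16 0.99]
```

View pics/z12.png

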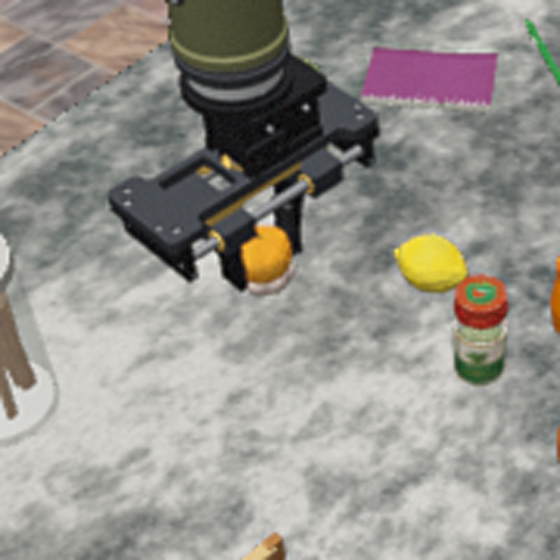

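The mandarin is held securely at the tips. Carrying it to the tin.

```bash
python3 -m creep '[{"linear":[0,0.003,-0.02],"twist":[1,0,0],"fingers":1},{"linear":[0,0.007,-0.05],"twist":[2,0,0],"fingers":1},{"linear":[0,0.012,-0.085],"twist":[3,0,0],"fingers":1},{"linear":[0,0.018,-0.12],"twist":[4,0,0],"fingers":1},{"linear":[0,0.024,-0.155],"twist":[5,0,0],"fingers":1},{"linear":[0,0.03,-0.19],"twist":[6,0,0],"fingers":1},{"linear":[0,0.035,-0.225],"twist":[7,0,0],"fingers":1},{"linear":[0,0.04,-0.26],"twist":[8,0,0],"fingers":1}]' 12;  python3 go.py .547 -.349 .19 72
```

```text
time: 22.13
position: [0.6129, -0.1382, 0.1864]
tool_rot: [-0.985, 1.337, 0.988]
ft_force: [0.5, -0.6, -0.5]
grip_width: 0.508
t 22.13 pos mm [ 612.93 -138.22  186.45] yaw 72.9 F [ 0.52 -0.62 -0.55] w 44.2 mm q7 1.26
linear mm [  -3.46    0.97 -220.85] twist [ 0.88 -0.02 -0.11] axes y: [-0.96  0.29] z: [0.29 0.96]
```

```bash
python3 -m creep '[{"linear":[0,0,-0.03],"twist":[0,0,0],"fingers":1},{"linear":[0,0,-0.06],"twist":[0,0,0],"fingers":1},{"linear":[0,0,-0.09],"twist":[0,0,0],"fingers":1},{"linear":[0,0,-0.12],"twist":[0,0,0],"fingers":1},{"linear":[0,0,-0.15],"twist":[0,0,0],"fingers":1},{"linear":[0,0,-0.18],"twist":[0,0,0],"fingers":1},{"linear":[0,0,-0.19],"twist":[0,0,0],"fingers":1},{"linear":[0,0,-0.19],"twist":[0,0,0],"fingers":1}]' 12;  python3 go.py .547 -.349 .19 72
```

```text
time: 22.8
position: [0.5562, -0.3226, 0.1861]
tool_rot: [-0.981, 1.341, 0.983]
ft_force: [-0.8, 0.2, -0.1]
grip_width: 0.513
t 22.80 pos mm [ 556.17 -322.59  186.06] yaw 72.5 F [-0.84  0.22 -0.1 ] w 44.6 mm q7 1.57
linear mm [ -3.9    0.83 -27.95] twist [ 0.54 -0.08 -0.15] axes y: [-0.95  0.3 ] z: [0.3  0.95]
```

```bash
python3 -m creep '[{"linear":[0,0,-0.015],"twist":[0,0,0],"fingers":1},{"linear":[0,0.001,-0.025],"twist":[0,0,0],"fingers":1},{"linear":[0,0.001,-0.025],"twist":[0,0,0],"fingers":1},{"linear":[0,0.001,-0.025],"twist":[0,0,0],"fingers":1},{"linear":[0,0.001,-0.025],"twist":[0,0,0],"fingers":1}]' 12;  python3 go.py .547 -.349 .07 72; python3 - <<'E'
from h import *
snap('scene','s13.png');snap('top','t13.png')
a=cv2.imread('pics/s13.png')[60:200,270:410]; b=cv2.imread('pics/t13.png')[160:280,310:430]
cv2.imwrite('pics/z13.png',cv2.hconcat([cv2.resize(a,(390,390)),cv2.resize(b,(390,390))]))
E
```

```text
time: 23.22
position: [0.551, -0.3406, 0.1878]
tool_rot: [-0.988, 1.334, 0.988]
ft_force: [-0.9, 0.0, -0.5]
grip_width: 0.507
t 23.22 pos mm [ 551.04 -340.56  187.8 ] yaw 73.0 F [-0.92  0.02 -0.47] w 44.1 mm q7 1.61
linear mm [117.79   1.4   -9.33] twist [1.01 0.04 0.  ] axes y: [-0.96  0.29] z: [0.29 0.96]
```

View pics/z13.png

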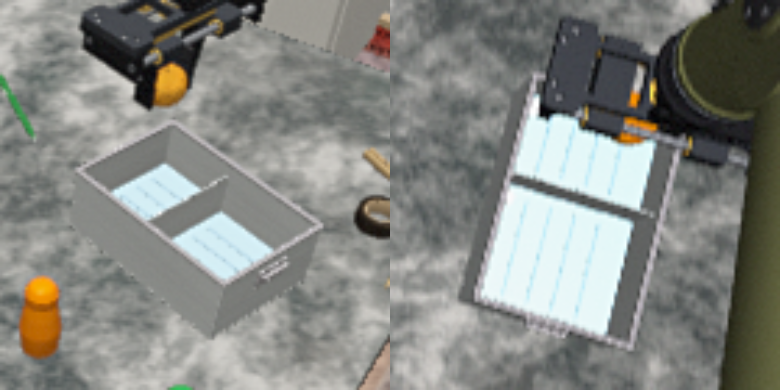

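Position is good. Add -8 mm in z, then lower in stages.

```bash
python3 -m creep '[{"linear":[0.005,0.001,-0.008],"twist":[0,0,0],"fingers":1},{"linear":[0.02,0.001,-0.008],"twist":[0,0,0],"fingers":1},{"linear":[0.04,0.001,-0.008],"twist":[0,0,0],"fingers":1},{"linear":[0.06,0.001,-0.008],"twist":[0,0,0],"fingers":1},{"linear":[0.08,0.001,-0.008],"twist":[0,0,0],"fingers":1},{"linear":[0.1,0.001,-0.008],"twist":[0,0,0],"fingers":1},{"linear":[0.11,0.001,-0.008],"twist":[0,0,0],"fingers":1},{"linear":[0.11,0.001,-0.008],"twist":[0,0,0],"fingers":1}]' 12;  python3 go.py .547 -.349 .042 72; python3 - <<'E'
from h import *
snap('scene','s14.png');snap('top','t14.png')
a=cv2.imread('pics/s14.png')[60:200,270:410]; b=cv2.imread('pics/t14.png')[160:280,310:430]
cv2.imwrite('pics/z14.png',cv2.hconcat([cv2.resize(a,(390,390)),cv2.resize(b,(390,390))]))
E
```

```text
time: 23.98
position: [0.5453, -0.3485, 0.0747]
tool_rot: [-0.983, 1.337, 0.991]
ft_force: [-0.3, -0.2, -0.4]
grip_width: 0.506
t 23.98 pos mm [ 545.27 -348.47   74.73] yaw 72.9 F [-0.27 -0.22 -0.39] w 44.0 mm q7 1.57
linear mm [32.72 -1.98 -0.05] twist [ 0.94  0.08 -0.28] axes y: [-0.96  0.29] z: [0.29 0.96]
```

View pics/z14.png

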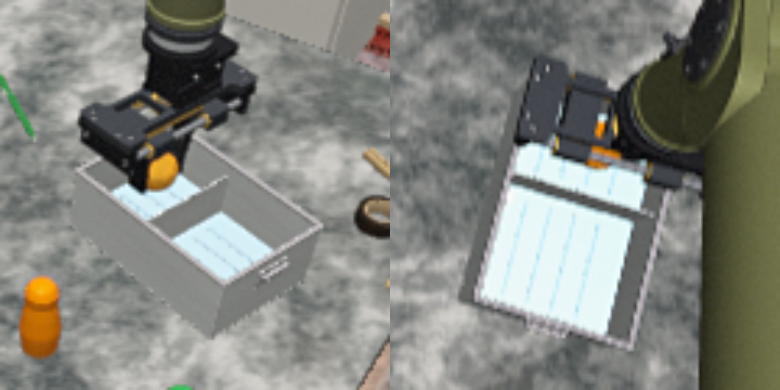

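```bash
python3 -m creep '[{"linear":[0.005,-0.001,0],"twist":[0,0,0],"fingers":1},{"linear":[0.01,-0.001,0],"twist":[0,0,0],"fingers":1},{"linear":[0.014,-0.001,0],"twist":[0,0,0],"fingers":1},{"linear":[0.018,-0.001,0],"twist":[0,0,0],"fingers":1},{"linear":[0.021,-0.001,0],"twist":[0,0,0],"fingers":1},{"linear":[0.021,-0.001,0],"twist":[0,0,0],"fingers":1}]' 12; python3 -m creep '[{"linear":[0.001,0,0],"twist":[0,0,0],"fingers":1},{"linear":[0.002,0,0],"twist":[0,0,0],"fingers":1},{"linear":[0.003,0,0],"twist":[0,0,0],"fingers":1},{"linear":[0.003,0,0],"twist":[0,0,0],"fingers":1}]'; python3 -m creep '[{"linear":[0.001,0,0],"twist":[0,0,0],"fingers":1},{"linear":[0.002,0,0],"twist":[0,0,0],"fingers":1},{"linear":[0.002,0,0],"twist":[0,0,0],"fingers":1}]'
```

```text
time: 24.58
position: [0.5477, -0.3492, 0.0559]
tool_rot: [-0.986, 1.336, 0.988]
ft_force: [0.1, 0.1, -0.7]
grip_width: 0.511
time: 24.92
position: [0.5481, -0.3494, 0.0537]
tool_rot: [-0.987, 1.336, 0.987]
ft_force: [0.2, 1.1, 0.3]
grip_width: 0.51
time: 25.17
position: [0.5481, -0.3494, 0.0516]
tool_rot: [-0.987, 1.336, 0.987]
ft_force: [-1.2, -0.1, -1.2]
grip_width: 0.51
```

```bash
python3 -m creep '[{"linear":[0.001,0,0],"twist":[0,0,0],"fingers":1},{"linear":[0.002,0,0],"twist":[0,0,0],"fingers":1},{"linear":[0.003,0,0],"twist":[0,0,0],"fingers":1},{"linear":[0.003,0,0],"twist":[0,0,0],"fingers":1}]' ; python3 -m creep '[{"linear":[0.001,0,0],"twist":[0,0,0],"fingers":1},{"linear":[0.002,0,0],"twist":[0,0,0],"fingers":1},{"linear":[0.002,0,0],"twist":[0,0,0],"fingers":1}]'
```

```text
time: 25.5
position: [0.548, -0.3494, 0.0485]
tool_rot: [-0.987, 1.336, 0.987]
ft_force: [0.3, -0.1, -0.6]
grip_width: 0.513
time: 25.75
position: [0.548, -0.3494, 0.0465]
tool_rot: [-0.987, 1.336, 0.987]
ft_force: [0.0, -0.1, -0.1]
grip_width: 0.505
```

```bash
python3 -m creep '[{"linear":[0.001,0,0],"twist":[0,0,0],"fingers":1},{"linear":[0.001,0,0],"twist":[0,0,0],"fingers":1},{"linear":[0.001,0,0],"twist":[0,0,0],"fingers":1}]'
```

```text
time: 26.0
position: [0.5481, -0.3494, 0.0457]
tool_rot: [-0.987, 1.336, 0.987]
ft_force: [0.1, 0.4, -0.2]
grip_width: 0.506
```

```bash
python3 -m creep '[{"linear":[0.001,0,0],"twist":[0,0,0],"fingers":1},{"linear":[0.001,0,0],"twist":[0,0,0],"fingers":1},{"linear":[0.001,0,0],"twist":[0,0,0],"fingers":1}]'
```

```text
time: 26.25
position: [0.5481, -0.3495, 0.0447]
tool_rot: [-0.987, 1.336, 0.987]
ft_force: [0.4, -0.4, -0.0]
grip_width: 0.505
```

```bash
python3 -m creep '[{"linear":[0.001,0,0],"twist":[0,0,0],"fingers":1},{"linear":[0.001,0,0],"twist":[0,0,0],"fingers":1},{"linear":[0.001,0,0],"twist":[0,0,0],"fingers":1}]'
```

```text
time: 26.5
position: [0.5481, -0.3494, 0.0437]
tool_rot: [-0.987, 1.336, 0.987]
ft_force: [0.2, 0.6, -0.7]
grip_width: 0.506
```

```bash
python3 -m creep '[{"linear":[0.001,0,0],"twist":[0,0,0],"fingers":1},{"linear":[0.001,0,0],"twist":[0,0,0],"fingers":1},{"linear":[0.001,0,0],"twist":[0,0,0],"fingers":1}]'
```

```text
time: 26.75
position: [0.5483, -0.3495, 0.043]
tool_rot: [-0.987, 1.335, 0.987]
ft_force: [0.0, -0.1, 1.4]
grip_width: 0.507
```

```bash
python3 -m creep '[{"linear":[0.001,0,0],"twist":[0,0,0],"fingers":1},{"linear":[0.001,0,0],"twist":[0,0,0],"fingers":1},{"linear":[0.001,0,0],"twist":[0,0,0],"fingers":1}]'
```

```text
time: 27.0
position: [0.5483, -0.3495, 0.0429]
tool_rot: [-0.988, 1.336, 0.987]
ft_force: [-2.8, 0.8, 5.6]
grip_width: 0.503
```

Resting on the block (5.6 N, bottom at about 25 mm, matching the depth reading). Release and lift.

```bash
python3 -m creep '[{"linear":[0,0,0],"twist":[0,0,0],"fingers":-0.1},{"linear":[0,0,0],"twist":[0,0,0],"fingers":-0.3},{"linear":[0,0,0],"twist":[0,0,0],"fingers":-0.6},{"linear":[0,0,0],"twist":[0,0,0],"fingers":-0.6},{"linear":[0,0,0],"twist":[0,0,0],"fingers":-0.6}]' 12; python3 -m creep '[{"linear":[-0.01,0,0],"twist":[0,0,0],"fingers":-0.6},{"linear":[-0.03,0,0],"twist":[0,0,0],"fingers":-0.6},{"linear":[-0.05,0,0],"twist":[0,0,0],"fingers":-0.6},{"linear":[-0.08,0,0],"twist":[0,0,0],"fingers":-0.6},{"linear":[-0.11,0,0],"twist":[0,0,0],"fingers":-1},{"linear":[-0.14,0,0],"twist":[0,0,0],"fingers":-1},{"linear":[-0.15,0,0],"twist":[0,0,0],"fingers":-1}]'; python3 go.py .682 -.086 .19 101 a; python3 - <<'E'
from h import *
snap('scene','s15.png')
for l in ('mandarin','lemon'):print(l,[(np.round(a['centre'],3),round(a['conf'],2)) for a in nets.place_of('scene',l)])
E
```

```text
time: 27.42
position: [0.5481, -0.3494, 0.0415]
tool_rot: [-0.987, 1.336, 0.987]
ft_force: [-0.1, 0.8, 0.1]
grip_width: 0.749
time: 28.0
position: [0.5505, -0.3502, 0.1979]
tool_rot: [-0.993, 1.333, 0.981]
ft_force: [1.0, -0.3, 0.6]
grip_width: 0.938
alt [-28.05  -0.24   0.39]
alt [151.95   0.53   0.32]
t 28.00 pos mm [ 550.45 -350.17  197.88] yaw 72.9 F [ 1.   -0.26  0.59] w 81.6 mm q7 1.62
linear mm [  7.56 -48.23 291.15] twist [-28.05  -0.24   0.39] axes y: [-0.96  0.29] z: [0.29 0.96]
mandarin [(array([ 0.548, -0.353,  0.026]), 0.72), (array([ 0.487, -0.332, -0.006]), 0.66)]
lemon [(array([ 0.683, -0.082, -0.002]), 0.66)]
```

View pics/s15.png

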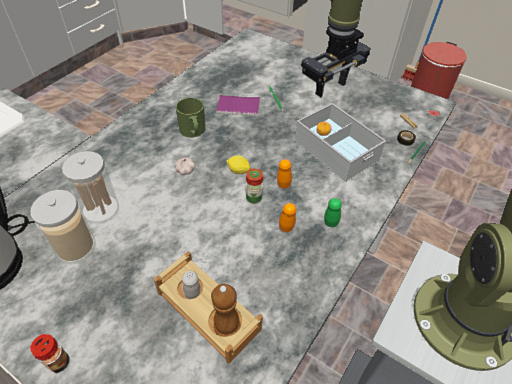

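Mandarin rests in the smaller compartment (324,129), z 0.026. Now the lemon, with the jaws across it at yaw about 101°.

```bash
python3 -m creep '[{"linear":[0,-0.003,0.02],"twist":[-3,0,0],"fingers":-1},{"linear":[0,-0.008,0.05],"twist":[-7,0,0],"fingers":-1},{"linear":[0,-0.015,0.09],"twist":[-11,0,0],"fingers":-1},{"linear":[0,-0.021,0.13],"twist":[-15,0,0],"fingers":-1},{"linear":[0,-0.028,0.17],"twist":[-19,0,0],"fingers":-1},{"linear":[0,-0.035,0.21],"twist":[-23,0,0],"fingers":-1},{"linear":[0,-0.042,0.25],"twist":[-28,0,0],"fingers":-1},{"linear":[0,-0.048,0.288],"twist":[-28,0,0],"fingers":-1}]'; python3 -m creep '[{"linear":[0,0,0],"twist":[0,0,0],"fingers":-1},{"linear":[0,0,0],"twist":[0,0,0],"fingers":-1},{"linear":[0,0,0],"twist":[0,0,0],"fingers":-1}]'; python3 go.py .682 -.085 .1 101 
```

```text
time: 28.82
position: [0.6781, -0.0849, 0.1891]
tool_rot: [-1.35, 1.111, 1.356]
ft_force: [0.5, -0.1, -0.1]
grip_width: 1.0
time: 29.07
position: [0.6777, -0.0875, 0.1896]
tool_rot: [-1.348, 1.114, 1.353]
ft_force: [0.3, -0.3, -0.4]
grip_width: 1.005
t 29.07 pos mm [677.65 -87.52 189.6 ] yaw 101.1 F [ 0.33 -0.26 -0.44] w 87.4 mm q7 1.61
linear mm [89.58 -5.04  1.57] twist [ 0.06  0.04 -0.19] axes y: [-0.98 -0.19] z: [-0.19  0.98]
```

```bash
python3 -m creep '[{"linear":[0.01,-0.005,0.0015],"twist":[0,0,0],"fingers":-1},{"linear":[0.03,-0.005,0.0015],"twist":[0,0,0],"fingers":-1},{"linear":[0.05,-0.005,0.0015],"twist":[0,0,0],"fingers":-1},{"linear":[0.07,-0.005,0.0015],"twist":[0,0,0],"fingers":-1},{"linear":[0.085,-0.005,0.0015],"twist":[0,0,0],"fingers":-1},{"linear":[0.1,-0.005,0.0015],"twist":[0,0,0],"fingers":-1},{"linear":[0.1,-0.005,0.0015],"twist":[0,0,0],"fingers":-1},{"linear":[0.1,-0.005,0.0015],"twist":[0,0,0],"fingers":-1}]'; python3 go.py .682 -.085 .02 101;python3 - <<'E'
from h import *
snap('scene','s16.png');snap('top','t16.png')
a=cv2.imread('pics/s16.png')[80:220,160:300]; b=cv2.imread('pics/t16.png')[120:240,220:340]
cv2.imwrite('pics/z16.png',cv2.hconcat([cv2.resize(a,(390,390)),cv2.resize(b,(390,390))]))
E
```

```text
time: 29.73
position: [0.6826, -0.0864, 0.0907]
tool_rot: [-1.347, 1.114, 1.349]
ft_force: [-0.1, -0.2, 0.9]
grip_width: 1.0
t 29.73 pos mm [682.6  -86.45  90.74] yaw 100.9 F [-0.13 -0.21  0.9 ] w 87.0 mm q7 1.56
linear mm [70.74  0.2   1.5 ] twist [-0.11  0.03 -0.09] axes y: [-0.98 -0.19] z: [-0.19  0.98]
```

View pics/z16.png

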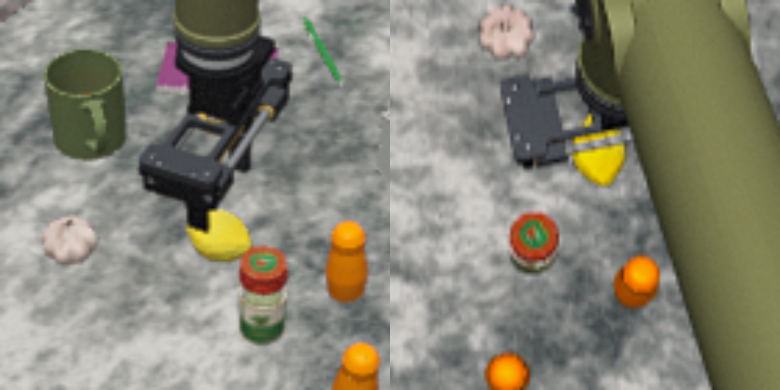

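Clear of the jar and aligned with the lemon. Descending.

```bash
python3 -m creep '[{"linear":[0.01,0,0.001],"twist":[0,0,0],"fingers":-1},{"linear":[0.025,0,0.001],"twist":[0,0,0],"fingers":-1},{"linear":[0.04,0,0.001],"twist":[0,0,0],"fingers":-1},{"linear":[0.055,0,0.001],"twist":[0,0,0],"fingers":-1},{"linear":[0.067,0,0.001],"twist":[0,0,0],"fingers":-1},{"linear":[0.067,0,0.001],"twist":[0,0,0],"fingers":-1},{"linear":[0.067,0,0.001],"twist":[0,0,0],"fingers":-1}]'; python3 go.py .682 -.085 .02 101
```

```text
time: 30.42
position: [0.682, -0.0847, 0.0231]
tool_rot: [-1.347, 1.114, 1.351]
ft_force: [0.3, -0.1, -0.1]
grip_width: 1.001
t 30.42 pos mm [682.04 -84.73  23.1 ] yaw 100.9 F [ 0.32 -0.08 -0.13] w 87.1 mm q7 1.53
linear mm [ 3.1   0.08 -0.26] twist [-0.06  0.06 -0.14] axes y: [-0.98 -0.19] z: [-0.19  0.98]
```

```bash
python3 -m creep '[{"linear":[0.002,0,0],"twist":[0,0,0],"fingers":-0.5},{"linear":[0.003,0,0],"twist":[0,0,0],"fingers":-0.2},{"linear":[0.003,0,0],"twist":[0,0,0],"fingers":1},{"linear":[0.003,0,0],"twist":[0,0,0],"fingers":1},{"linear":[0.003,0,0],"twist":[0,0,0],"fingers":1},{"linear":[0.003,0,0],"twist":[0,0,0],"fingers":1},{"linear":[0.003,0,0],"twist":[0,0,0],"fingers":1},{"linear":[0.003,0,0],"twist":[0,0,0],"fingers":1}]' 15; python3 go.py .682 -.085 .02 101
```

```text
time: 31.08
position: [0.6832, -0.0848, 0.0221]
tool_rot: [-1.349, 1.113, 1.348]
ft_force: [-0.2, 1.0, 1.5]
grip_width: 0.601
t 31.08 pos mm [683.18 -84.76  22.13] yaw 100.9 F [-0.16  0.99  1.5 ] w 52.3 mm q7 1.53
linear mm [ 2.13  1.21 -0.01] twist [-0.07 -0.01  0.02] axes y: [-0.98 -0.19] z: [-0.19  0.98]
```

Gripped at 52.3 mm. Lift to clear the tin.

```bash
python3 -m creep '[{"linear":[-0.01,0,0],"twist":[0,0,0],"fingers":1},{"linear":[-0.03,0,0],"twist":[0,0,0],"fingers":1},{"linear":[-0.055,0,0],"twist":[0,0,0],"fingers":1},{"linear":[-0.085,0,0],"twist":[0,0,0],"fingers":1},{"linear":[-0.115,0,0],"twist":[0,0,0],"fingers":1},{"linear":[-0.14,0,0],"twist":[0,0,0],"fingers":1},{"linear":[-0.16,0,0],"twist":[0,0,0],"fingers":1},{"linear":[-0.17,0,0],"twist":[0,0,0],"fingers":1}]' 18;  python3 go.py .4437 -.316 .19 72; python3 - <<'E'
from h import *
snap('scene','s17.png')
a=cv2.imread('pics/s17.png')[60:220,150:310]
cv2.imwrite('pics/z17.png',cv2.resize(a,(560,560),interpolation=2))
E
```

```text
time: 31.75
position: [0.6842, -0.0846, 0.1959]
tool_rot: [-1.352, 1.11, 1.344]
ft_force: [1.3, 0.1, -1.0]
grip_width: 0.603
t 31.75 pos mm [684.24 -84.57 195.85] yaw 100.9 F [ 1.25  0.12 -1.  ] w 52.5 mm q7 1.60
linear mm [   4.89  280.11 -181.57] twist [28.94 -0.03  0.28] axes y: [-0.98 -0.19] z: [-0.19  0.98]
```

View pics/z17.png

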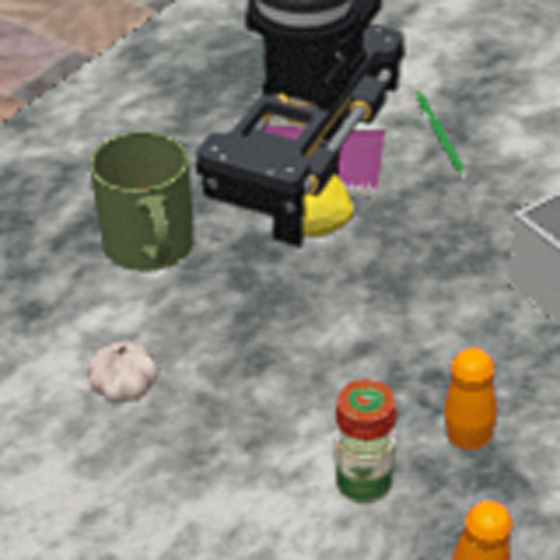

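```bash
python3 -m creep '[{"linear":[0,0.02,-0.013],"twist":[3,0,0],"fingers":1},{"linear":[0,0.045,-0.029],"twist":[7,0,0],"fingers":1},{"linear":[0,0.075,-0.049],"twist":[11,0,0],"fingers":1},{"linear":[0,0.105,-0.068],"twist":[15,0,0],"fingers":1},{"linear":[0,0.135,-0.088],"twist":[19,0,0],"fingers":1},{"linear":[0,0.165,-0.107],"twist":[23,0,0],"fingers":1},{"linear":[0,0.195,-0.127],"twist":[27,0,0],"fingers":1},{"linear":[0,0.22,-0.143],"twist":[29,0,0],"fingers":1}]' 18; python3 -m creep '[{"linear":[0,0,0],"twist":[0,0,0],"fingers":1},{"linear":[0,0,0],"twist":[0,0,0],"fingers":1}]'; python3 go.py .4437 -.316 .19 72
```

```text
time: 32.47
position: [0.491, -0.269, 0.1904]
tool_rot: [-0.969, 1.346, 0.971]
ft_force: [0.2, -0.4, -1.1]
grip_width: 0.596
time: 32.63
position: [0.4919, -0.269, 0.1906]
tool_rot: [-0.969, 1.346, 0.972]
ft_force: [1.3, 0.9, -2.0]
grip_width: 0.601
t 32.63 pos mm [ 491.86 -269.    190.64] yaw 71.7 F [ 1.33  0.93 -1.95] w 52.3 mm q7 1.59
linear mm [  0.74  30.92 -59.76] twist [-0.34 -0.04 -0.12] axes y: [-0.95  0.31] z: [0.31 0.95]
```

```bash
python3 -m creep '[{"linear":[0,0.01,-0.02],"twist":[0,0,0],"fingers":1},{"linear":[0,0.02,-0.04],"twist":[0,0,0],"fingers":1},{"linear":[0,0.031,-0.06],"twist":[0,0,0],"fingers":1},{"linear":[0.02,0.031,-0.06],"twist":[0,0,0],"fingers":1},{"linear":[0.04,0.031,-0.06],"twist":[0,0,0],"fingers":1},{"linear":[0.06,0.031,-0.06],"twist":[0,0,0],"fingers":1},{"linear":[0.06,0.031,-0.06],"twist":[0,0,0],"fingers":1},{"linear":[0.06,0.031,-0.06],"twist":[0,0,0],"fingers":1}]' 18; python3 go.py .4437 -.316 .08 72; python3 - <<'E'
from h import *
snap('scene','s18.png');snap('top','t18.png')
a=cv2.imread('pics/s18.png')[60:200,270:410]; b=cv2.imread('pics/t18.png')[160:280,310:430]
cv2.imwrite('pics/z18.png',cv2.hconcat([cv2.resize(a,(390,390)),cv2.resize(b,(390,390))]))
E
```

```text
time: 33.3
position: [0.4462, -0.3125, 0.1306]
tool_rot: [-0.973, 1.341, 0.979]
ft_force: [0.2, -0.1, -0.7]
grip_width: 0.599
t 33.30 pos mm [ 446.18 -312.46  130.61] yaw 72.1 F [ 0.19 -0.14 -0.66] w 52.1 mm q7 1.70
linear mm [50.6   1.14 -4.24] twist [ 0.08  0.12 -0.15] axes y: [-0.95  0.31] z: [0.31 0.95]
```

View pics/z18.png

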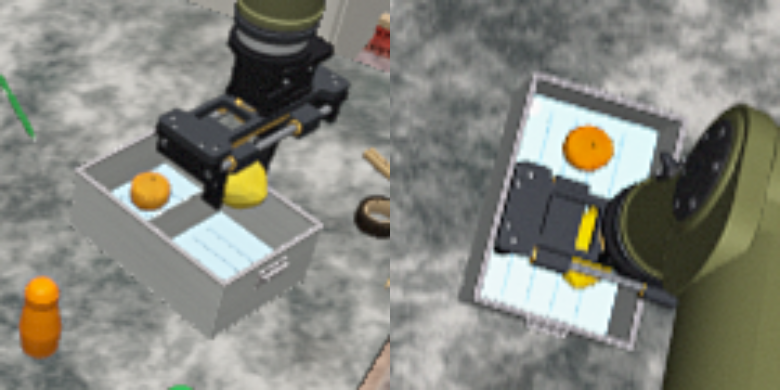

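Lemon is over the larger compartment. Lowering.

```bash
python3 -m creep '[{"linear":[0.01,0.001,-0.003],"twist":[0,0,0],"fingers":1},{"linear":[0.025,0.001,-0.003],"twist":[0,0,0],"fingers":1},{"linear":[0.04,0.001,-0.003],"twist":[0,0,0],"fingers":1},{"linear":[0.055,0.001,-0.003],"twist":[0,0,0],"fingers":1},{"linear":[0.06,0.001,-0.003],"twist":[0,0,0],"fingers":1},{"linear":[0.06,0.001,-0.003],"twist":[0,0,0],"fingers":1}]' 18; python3 -m creep '[{"linear":[0.004,0,0],"twist":[0,0,0],"fingers":1},{"linear":[0.008,0,0],"twist":[0,0,0],"fingers":1},{"linear":[0.012,0,0],"twist":[0,0,0],"fingers":1},{"linear":[0.016,0,0],"twist":[0,0,0],"fingers":1},{"linear":[0.018,0,0],"twist":[0,0,0],"fingers":1},{"linear":[0.018,0,0],"twist":[0,0,0],"fingers":1}]'; python3 go.py .4437 -.316 .038 72
```

```text
time: 33.9
position: [0.4435, -0.3166, 0.0708]
tool_rot: [-0.972, 1.342, 0.976]
ft_force: [-0.1, 0.9, -0.7]
grip_width: 0.6
time: 34.4
position: [0.4439, -0.3167, 0.0533]
tool_rot: [-0.973, 1.342, 0.975]
ft_force: [-0.4, -0.1, -0.8]
grip_width: 0.601
t 34.40 pos mm [ 443.89 -316.75   53.32] yaw 71.9 F [-0.43 -0.13 -0.81] w 52.3 mm q7 1.64
linear mm [15.32  0.4   0.65] twist [-0.06  0.01 -0.04] axes y: [-0.95  0.31] z: [0.31 0.95]
```

```bash
python3 -m creep '[{"linear":[0.002,0,0],"twist":[0,0,0],"fingers":1},{"linear":[0.004,0,0],"twist":[0,0,0],"fingers":1},{"linear":[0.006,0,0],"twist":[0,0,0],"fingers":1},{"linear":[0.006,0,0],"twist":[0,0,0],"fingers":1}]'; python3 -m creep '[{"linear":[0.002,0,0],"twist":[0,0,0],"fingers":1},{"linear":[0.003,0,0],"twist":[0,0,0],"fingers":1},{"linear":[0.003,0,0],"twist":[0,0,0],"fingers":1}]';python3 -m creep '[{"linear":[0.001,0,0],"twist":[0,0,0],"fingers":1},{"linear":[0.002,0,0],"twist":[0,0,0],"fingers":1},{"linear":[0.002,0,0],"twist":[0,0,0],"fingers":1}]'
```

```text
time: 34.73
position: [0.4439, -0.3168, 0.0474]
tool_rot: [-0.973, 1.342, 0.974]
ft_force: [0.2, 0.0, -0.6]
grip_width: 0.601
time: 34.98
position: [0.444, -0.3168, 0.0445]
tool_rot: [-0.974, 1.342, 0.974]
ft_force: [-0.2, 0.9, -0.8]
grip_width: 0.597
time: 35.23
position: [0.4441, -0.3169, 0.0426]
tool_rot: [-0.974, 1.342, 0.974]
ft_force: [-0.4, 0.2, -1.1]
grip_width: 0.598
```

```bash
python3 -m creep '[{"linear":[0.001,0,0],"twist":[0,0,0],"fingers":1},{"linear":[0.001,0,0],"twist":[0,0,0],"fingers":1},{"linear":[0.001,0,0],"twist":[0,0,0],"fingers":1}]'; python3 -m creep '[{"linear":[0.001,0,0],"twist":[0,0,0],"fingers":1},{"linear":[0.001,0,0],"twist":[0,0,0],"fingers":1},{"linear":[0.001,0,0],"twist":[0,0,0],"fingers":1}]'
```

```text
time: 35.48
position: [0.4441, -0.3169, 0.0417]
tool_rot: [-0.974, 1.342, 0.974]
ft_force: [0.6, 0.3, -0.8]
grip_width: 0.595
time: 35.73
position: [0.4441, -0.3169, 0.0407]
tool_rot: [-0.974, 1.342, 0.974]
ft_force: [0.3, 0.3, -0.6]
grip_width: 0.601
```

```bash
python3 -m creep '[{"linear":[0.001,0,0],"twist":[0,0,0],"fingers":1},{"linear":[0.001,0,0],"twist":[0,0,0],"fingers":1},{"linear":[0.001,0,0],"twist":[0,0,0],"fingers":1}]'
```

```text
time: 35.98
position: [0.4441, -0.3169, 0.0397]
tool_rot: [-0.974, 1.342, 0.974]
ft_force: [-1.1, 0.3, -0.2]
grip_width: 0.6
```

```bash
python3 -m creep '[{"linear":[0.001,0,0],"twist":[0,0,0],"fingers":1},{"linear":[0.001,0,0],"twist":[0,0,0],"fingers":1},{"linear":[0.001,0,0],"twist":[0,0,0],"fingers":1}]'
```

```text
time: 36.23
position: [0.4441, -0.3169, 0.0387]
tool_rot: [-0.974, 1.342, 0.974]
ft_force: [0.2, 0.7, -0.3]
grip_width: 0.601
```

```bash
python3 -m creep '[{"linear":[0.001,0,0],"twist":[0,0,0],"fingers":1},{"linear":[0.001,0,0],"twist":[0,0,0],"fingers":1},{"linear":[0.001,0,0],"twist":[0,0,0],"fingers":1}]'
```

```text
time: 36.48
position: [0.4443, -0.317, 0.0378]
tool_rot: [-0.974, 1.342, 0.974]
ft_force: [0.2, -0.9, 0.9]
grip_width: 0.599
```

```bash
python3 -m creep '[{"linear":[0.001,0,0],"twist":[0,0,0],"fingers":1},{"linear":[0.001,0,0],"twist":[0,0,0],"fingers":1},{"linear":[0.001,0,0],"twist":[0,0,0],"fingers":1}]'
```

```text
time: 36.73
position: [0.4444, -0.3171, 0.0378]
tool_rot: [-0.974, 1.342, 0.973]
ft_force: [-2.4, 1.3, 6.9]
grip_width: 0.602
```

Lemon rests on the block (6.9 N, bottom at about 16 mm). Release and lift away.

```bash
python3 -m creep '[{"linear":[0,0,0],"twist":[0,0,0],"fingers":-0.3},{"linear":[0,0,0],"twist":[0,0,0],"fingers":-0.6},{"linear":[0,0,0],"twist":[0,0,0],"fingers":-0.8},{"linear":[0,0,0],"twist":[0,0,0],"fingers":-0.8},{"linear":[0,0,0],"twist":[0,0,0],"fingers":-0.8},{"linear":[0,0,0],"twist":[0,0,0],"fingers":-0.8}]' 12; python3 -m creep '[{"linear":[-0.01,0,0],"twist":[0,0,0],"fingers":-0.8},{"linear":[-0.03,0,0],"twist":[0,0,0],"fingers":-0.8},{"linear":[-0.05,0,0],"twist":[0,0,0],"fingers":-0.8},{"linear":[-0.08,0,0],"twist":[0,0,0],"fingers":-0.8},{"linear":[-0.11,0,0],"twist":[0,0,0],"fingers":-0.8},{"linear":[-0.14,0,0],"twist":[0,0,0],"fingers":-0.8},{"linear":[-0.17,0,0],"twist":[0,0,0],"fingers":-0.8},{"linear":[-0.19,0,0],"twist":[0,0,0],"fingers":-0.8}]';python3 -m creep '[{"linear":[0,0.0,-0.04],"twist":[0,0,0],"fingers":-0.8},{"linear":[0,0,-0.08],"twist":[0,0,0],"fingers":-0.8},{"linear":[0,0,-0.12],"twist":[0,0,0],"fingers":-0.8},{"linear":[0,0,-0.15],"twist":[0,0,0],"fingers":-0.8},{"linear":[0,0,-0.18],"twist":[0,0,0],"fingers":-0.8},{"linear":[0,0,-0.18],"twist":[0,0,0],"fingers":-0.8},{"linear":[0,0,-0.18],"twist":[0,0,0],"fingers":-0.8},{"linear":[0,0,-0.18],"twist":[0,0,0],"fingers":-0.8}]'; python3 - <<'E'
from h import *
for n in('scene','top'):
    snap(n,n+'F.png')
    for l in['pepper_mill','salt_shaker','lemon','mandarin','spice_jar','garlic']:
        print(n,l,[(np.round(a['centre'],3),round(a['conf'],2)) for a in nets.place_of(n,l)][:2])
print(readout.get_state()['time'])
E
```

```text
time: 37.23
position: [0.4441, -0.3169, 0.0366]
tool_rot: [-0.974, 1.342, 0.974]
ft_force: [-0.3, -0.0, -0.2]
grip_width: 0.877
time: 37.9
position: [0.4452, -0.3171, 0.2308]
tool_rot: [-0.978, 1.341, 0.971]
ft_force: [0.3, -0.9, 0.1]
grip_width: 0.901
time: 38.57
position: [0.3889, -0.4872, 0.2272]
tool_rot: [-0.974, 1.341, 0.974]
ft_force: [0.2, 0.7, -0.3]
grip_width: 0.9
scene pepper_mill [(array([0.424, 0.32 , 0.007]), 0.89)]
scene salt_shaker [(array([ 0.545, -0.117,  0.002]), 0.94), (array([0.538, 0.3  , 0.009]), 0.59)]
scene lemon [(array([ 0.442, -0.313,  0.017]), 0.7), (array([0.536, 0.303, 0.012]), 0.43)]
scene mandarin [(array([ 0.55 , -0.35 ,  0.026]), 0.43)]
scene spice_jar [(array([ 0.58 , -0.021,  0.001]), 0.88)]
scene garlic [(array([ 0.807,  0.006, -0.001]), 0.6)]
top pepper_mill [(array([0.425, 0.321, 0.01 ]), 0.89), (array([ 0.486, -0.332, -0.001]), 0.6)]
top salt_shaker [(array([0.536, 0.301, 0.01 ]), 0.73), (array([ 0.543, -0.12 ,  0.001]), 0.67)]
top lemon [(array([ 0.445, -0.32 ,  0.015]), 0.51)]
top mandarin [(array([ 0.551, -0.348,  0.026]), 0.47)]
top spice_jar [(array([ 0.576, -0.018, -0.004]), 0.6)]
top garlic []
39.2667
```

View pics/sceneF.png

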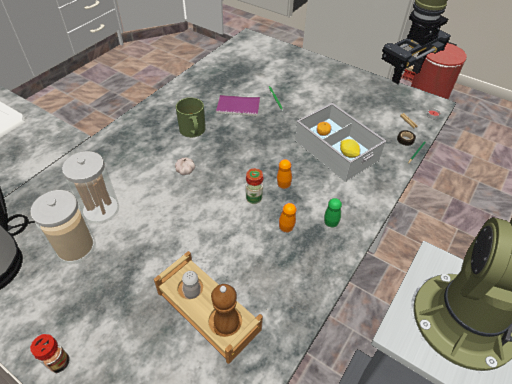

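View pics/topF.png

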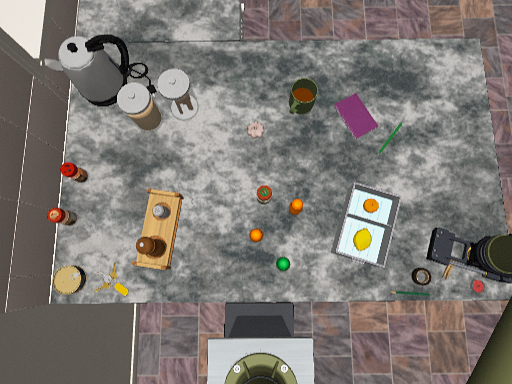

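All four are in place: salt (162,211) and mill (150,246) in the caddy, mandarin (371,206) and lemon (362,238) in the tin. The jar and garlic haven't moved, and the gripper is clear of everything.

```bash
python3 -c "
from bench import job
print(job.close_job())"
```

```text
the job is handed in; nothing more can be done
None
```

Both picnic kits are made up and the job is handed in at about 39 s of the 122 s allowed. The interface gives no verdict, so the results below come from my own last checks.

- **Caddy:** The pepper mill stands in the large hole and the salt shaker in the small one. Each was lowered until it touched the base board (5–7 N), then released. The final pictures show both upright. The networks put their feet 7–10 mm up, where the base board is at 8 mm. They are within about 2 mm (mill) and 4 mm (salt) of the hole centres.
- **Cool tin:** The lemon lies in the larger compartment and the mandarin in the smaller one. Each was lowered until I felt it rest, at 7 N and 6 N. That puts the block tops at about 16 mm and 25 mm, which agrees with the camera depth readings.
- **Left alone:** The spice jar reads within about 5 mm of its starting place, which is the networks' own accuracy, and it is still standing. The garlic shows no movement in the scene view. The gripper is open and clear of everything.

**Checks that failed or disagreed:**
- The top camera's network did not report the garlic at the end, so only the scene view confirms its position.
- My first lemon fit gave the wrong angle for its long axis (about -11°). I corrected it to about +11° from the lemon's tips in both pictures before grasping.
- The gripper opening fell from 41.6 to 38 mm while lifting the salt shaker. A check then showed no slip.

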